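# Clear the macaron board and roll down its clip strip

### The arm

A 6-joint arm with a two-finger parallel gripper is mounted at the origin on the work surface. World frame = base frame: x ahead of the robot, y to its left, z up, the work surface at z = 0. Lengths are in m, angles in rad, forces in N, time in s.
With the tool pointing down it reaches from about 0.325 to 0.875 m from the base axis. Payload 4.4 kg.
Tool frame: the origin (TCP) lies at the very end of the fingers, on their centre line; the grasp point (between the pads) lies 19 mm behind it (r.grasp_offset is the distance from the TCP to the grasp point, in m); z points along the fingers, y is the direction in which the jaws open and shut (so a half turn about z gives the same grasp; the last joint's range is limited). The gripper opens to 85 mm and grips with 20 to 120 N. Pads are 22 mm wide; open, the fingers measure 114 mm over their backs; the gripper's body (76 mm by 85 mm) begins 54 mm behind the grasp point. The pads swing forward as they close: fully open they stand 13 mm farther back than shut.
Start: joints at [1.056, 0.207, 1.542, -0, 1.393, -0.15], TCP at [0.205, 0.537, 0.231] pointing down, gripper open.
Joint ranges: [-2.73, 2.73], [-0.86, 2.22], [0.23, 2.46], [-1.11, 4.25], [0.08, 2.63], [-2.82, 2.82]. Speed limits (rad/s): [2.79, 2.79, 3.14, 3.14, 3.14, 3.14].

### API

Orientations are given as a unit quaternion [w, x, y, z].
In Python, from rig import r gives the robot as it stands. The module is installed in compiled form; this text tells all that it offers.
- The arm moves only by the tool arm_command, never from a script. Its argument "motion" is a list of rows, each an object with "rot": the turn, a rotation vector about the world's x, y, z in rad, a list of three; "translation": the shift along the world's x, y, z in cm, a list of three; "hand": the gripper's target within -1 to 1 (shut at 1, half-way at 0, fully open at -1). A call has 1 to 10 rows; each row shifts and turns the pose as measured when the row begins; what a row does not reach is not made up. A row lasts 1/12 s, in which the tool goes at most 41.7 mm and 7.16 degrees, less where a joint would pass 70% of its speed; a pose out of reach is approached as far as the arm can. A call is refused whole if a number of a shift passes 4.17 or a number of a turn 0.125, either way. A call with a gripper value outside its range is refused whole. The fingers move at their own pace and stop on an object; "squeeze" is the grip in N (left out, the last holds). Time passes only in rows, so rows that do not move let the fingers close. It gives the time, the measured TCP pose, the force and the opening at its end, in the units of the state.
- r.get_state(): the state, without advancing time (a new reading comes with each control period).
- r.snapshot(name): name is "side" or "top" or "wrist"; returns a dict with "img" (400x640x3 uint8, red, green, blue), "z_map" (400x640 float32, m along the optical axis (not along the pixel's ray), 0 where there is no reading), "mtx" (3x3 intrinsics, pixels), "D" ([k1, k2, p1, p2, k3] as OpenCV has them; the pictures are not rectified), "R" (3x3) and "t" (3): a world point X has camera coordinates R X + t. Camera axes: x right, y down, z forward; pixel columns grow to the right and rows downward; lengths in m; the calibration is good to about 2 mm. A picture is of the moment at which its call begins.
- r.close_job(): hands the job in, once; it reports no verdict.
The state is a dict: "time": time; "joint_pos": joint angles; "joint_vel": joint speeds; "tau": joint torques, N m; "ee_pos": TCP position; "tcp_rot": TCP orientation; "wrist_force": force on the tool from outside, world axes, zero at the start; "ft_torque": the same for the moment, N m; "grip_width": finger opening in m.
Only numpy, scipy, OpenCV 4.12 (cv2) and the standard library are available. Lean on these libraries where they do the work, as an engineer would, in place of code of your own. Each camera call takes 0.05 s, during which the arm holds its last target.

### The job

Sweep every leftover macaron shell on the white board into the crumb pan at its end, touching the shells with nothing but the red-handled scraper block. Then roll the clip strip down flush along its whole length, starting from its blue end and pressing it with nothing but the green hand roller. After that turn the lamp arm so that it points straight at the yellow dot in the middle of the board; in the end the scraper must stand on its blue mat and the roller hang in its rest, and the other things on the bench stay where they are.

Things in the scene. Friction and masses are not known exactly. Their poses are not given: they have to be found in the camera images.
- board: Fixed white work board, 220 mm (its x) by 260 mm (its y), z up, face 36 mm above the table; origin on the table under its middle, which a yellow 18 mm dot marks. Rims 10 mm high on the -x edge (8 mm thick) and -y end (6 mm). The clip strip of five links lies along its +x edge. No rim at the +y end: shells pushed over it drop into the pan. Free face: x -102 to +80, y -124 to +130 mm.
- pan_in (a point): Middle of the floor of the aluminium crumb pan fixed to the board's +y end; axes as the board's, 190 mm along +y from the board's middle. Inside it is 220 mm (x) by 120 mm (y); floor 4 mm above the table, 32 mm below the board's face; its three outer walls, 4 mm thick, reach 56 mm above the table; open on the board's side.
- scraper: Loose scraper block, about 250 g: white foot 120 mm (its x) by 40 mm (its y), 16 mm high, on it a red grip rib 100 mm (x) by 24 mm (y), from 16 to 60 mm above the underside. Origin in the middle of its underside, z up. It stands by itself; sweep with the long side of its foot.
- mat: Fixed thin blue mat, 190 mm (its x) by 100 mm (its y) by 2 mm, on which the scraper stands at first and at the end; origin under its middle.
- roller: Loose hand roller, about 360 g. Origin: lowest point of its wheel; z up the handle; rolls along its x. Rubber wheel 48 mm across, 14 mm wide (y), in a fork 28 (y) by 26 mm (x) starting 13 mm up; steel cross plate 76 (x) by 34 mm, 56 to 64 mm up; green handle 40 (x) by 24 mm (y), 64 to 112 mm up. It cannot stand alone: its cross plate hangs on the rest's end walls.
- wheel (a joint): Turning angle of the roller's wheel, rad; 0 at first, changes by 1 rad for each 24 mm rolled.
- rest_seat (a point): Where the roller's origin is when it hangs in the rest, 6 mm above the table; axes as the rest's (the roller fits either way round). The fixed dark steel rest is an open pocket 58 mm (x) by 56 mm (y) inside; its two end walls (x = -32 and +32 mm, 6 mm thick) are 62 mm high and carry the cross plate; the other two are 38 mm high.
- lamp_grip (a point): Red upright handle at the lamp arm's end, 18 mm diameter, 210 to 265 mm above the table; the point is on its axis, 247 mm up. z up; the arm points along its -x; its upright hinge, on a fixed post, is 160 mm along +x. It turns at about 1.5 N and stays where released; swing it counter-clockwise seen from above. A white shade, 68 mm diameter, hangs below, to 160 mm above the table.
- shell1: Loose macaron shell (pastel green, blue-grey or pink), a stiff flat-bottomed disc 36 mm across and 12 mm high, 14 g, origin in the middle of its underside. None if absent: from three to six lie on the board.
- shell2: Loose macaron shell (pastel green, blue-grey or pink), a stiff flat-bottomed disc 36 mm across and 12 mm high, 14 g, origin in the middle of its underside. None if absent: from three to six lie on the board.
- shell3: Loose macaron shell (pastel green, blue-grey or pink), a stiff flat-bottomed disc 36 mm across and 12 mm high, 14 g, origin in the middle of its underside. None if absent: from three to six lie on the board.
- shell4: Loose macaron shell (pastel green, blue-grey or pink), a stiff flat-bottomed disc 36 mm across and 12 mm high, 14 g, origin in the middle of its underside. None if absent: from three to six lie on the board.
- shell5: Loose macaron shell (pastel green, blue-grey or pink), a stiff flat-bottomed disc 36 mm across and 12 mm high, 14 g, origin in the middle of its underside. None if absent: from three to six lie on the board.
- shell6: Loose macaron shell (pastel green, blue-grey or pink), a stiff flat-bottomed disc 36 mm across and 12 mm high, 14 g, origin in the middle of its underside. None if absent: from three to six lie on the board.
- link1 (a joint): Link 1 of 5 of the clip strip (blue; 20 mm wide, 46.5 mm long, its middle at x = +94, y = -96 mm in the board's frame): how far it is pressed down, m. 0 = standing 5 mm proud (top 48 mm above the table), 0.005 = flush, on its stop (top 43 mm). It stays where pressed; 6 N moves it, 10 N or more seats it. Steel lips beside it are 42 mm high.
- link2 (a joint): Link 2 of 5 of the clip strip (orange; 20 mm wide, 46.5 mm long, its middle at x = +94, y = -48 mm in the board's frame): how far it is pressed down, m. 0 = standing 5 mm proud (top 48 mm above the table), 0.005 = flush, on its stop (top 43 mm). It stays where pressed; 6 N moves it, 10 N or more seats it. Steel lips beside it are 42 mm high.
- link3 (a joint): Link 3 of 5 of the clip strip (orange; 20 mm wide, 46.5 mm long, its middle at x = +94, y = 0 mm in the board's frame): how far it is pressed down, m. 0 = standing 5 mm proud (top 48 mm above the table), 0.005 = flush, on its stop (top 43 mm). It stays where pressed; 6 N moves it, 10 N or more seats it. Steel lips beside it are 42 mm high.
- link4 (a joint): Link 4 of 5 of the clip strip (orange; 20 mm wide, 46.5 mm long, its middle at x = +94, y = 48 mm in the board's frame): how far it is pressed down, m. 0 = standing 5 mm proud (top 48 mm above the table), 0.005 = flush, on its stop (top 43 mm). It stays where pressed; 6 N moves it, 10 N or more seats it. Steel lips beside it are 42 mm high.
- link5 (a joint): Link 5 of 5 of the clip strip (orange; 20 mm wide, 46.5 mm long, its middle at x = +94, y = 96 mm in the board's frame): how far it is pressed down, m. 0 = standing 5 mm proud (top 48 mm above the table), 0.005 = flush, on its stop (top 43 mm). It stays where pressed; 6 N moves it, 10 N or more seats it. Steel lips beside it are 42 mm high.
- bowl: Amber mixing bowl, 150 mm across, 75 mm high; a bystander to be left alone; origin under its middle.
- colour_jar: Small colour jar, 44 mm across, 60 mm high; a bystander to be left alone; origin under its middle.
- nozzle: Yellow piping nozzle, a cone 32 mm across and 45 mm high; a bystander to be left alone; origin under its middle.
- palette_knife: Spatula with a wooden handle lying on the bench; a bystander to be left alone; origin near its middle, on its underside.
- cup: White cup, 70 mm across, 80 mm high; a bystander to be left alone; origin under its middle.

How it is judged:
By the outcome, as a careful person would: the job done as asked, in the order asked, and still so for the second after the job is handed in, with the robot touching nothing.
Of shell1, shell2, shell3, shell4, shell5, shell6 only 3 to 6 are there at a start; the rules pass over those that are not, and their reading is None.
At some moment in a run one of scraper may be knocked a few centimetres aside while the robot is not near it.
Once in a run the grip may slacken for a moment while it holds something.
It also fails if it takes over 208 s, if anything falls off the work surface, if the arm or the gripper's body presses on something with over 40 N, if the wrist force passes 120 N, or if a joint passes its speed limit or range.

## Working session

There is one attempt and no reset: what is moved stays moved. The work goes in short steps, Python scripts to look and compute and a tool call to move; the robot and the scene stay as the last step left them, time stands still between calls to the robot, and variables do not carry over. Pictures are saved under pics/ and viewed, and the job is handed in when it is done.

Besides the shell and the picture viewer there is one more tool, called as name(argument=value, ...), one argument or row to a line, values as JSON. arm_command: Moves the arm, as the interface text tells. Its arguments: {"type":"object","properties":{"motion":{"type":"array","items":{"type":"object","properties":{"rot":{"type":"array","items":{"type":"number"}},"translation":{"type":"array","items":{"type":"number"}},"hand":{"type":"number"}}}},"squeeze":{"type":"number"}},"required":["motion"]}

```bash
mkdir -p pics; cat > h.py <<'E'
import numpy as np, cv2
from rig import r
def snap(n,f):
    s=r.snapshot(n); cv2.imwrite('pics/'+f+'.png',cv2.cvtColor(s['img'],cv2.COLOR_RGB2BGR)); np.savez('pics/'+f+'.npz',**s); return s
def load(f): return dict(np.load('pics/'+f+'.npz'))
def ray(s,u,v):
    p=cv2.undistortPoints(np.array([[[u,v]]],float),s['mtx'],s['D'])[0,0]
    return np.array([p[0],p[1],1.])
def atz(s,u,v,z):
    d=s['R'].T@ray(s,u,v); c=-s['R'].T@s['t']; return c+d*(z-c[2])/d[2]
def byd(s,u,v):
    z=s['z_map'][int(round(v)),int(round(u))]; return s['R'].T@(ray(s,u,v)*z-s['t'])
def crop(f,x0,y0,x1,y1,k,o):
    im=cv2.imread('pics/'+f+'.png')[y0:y1,x0:x1]; cv2.imwrite('pics/'+o+'.png',cv2.resize(im,None,fx=k,fy=k,interpolation=cv2.INTER_CUBIC))
def proj(s,X):
    return cv2.projectPoints(np.array(X,float).reshape(-1,3),cv2.Rodrigues(s['R'])[0],s['t'],s['mtx'],s['D'])[0][:,0]
def st():
    q=r.get_state(); print({k:np.round(q[k],4).tolist() for k in ('time','ee_pos','tcp_rot','wrist_force','grip_width','joint_pos')}); return q
E
python3 - <<'E'
from h import *
st()
for n in ('top','side','wrist'):
    s=snap(n,n+'0'); print(n,-s['R'].T@s['t'],s['R'][2],s['mtx'][0,0])
E
```

```text
{'time': 0.0, 'ee_pos': [0.2042, 0.5367, 0.2301], 'tcp_rot': [-0.0004, 0.1809, 0.9835, -0.0011], 'wrist_force': [0.4137, -0.2284, -0.158], 'grip_width': 0.085, 'joint_pos': [1.0565, 0.2074, 1.543, 0.0, 1.3935, -0.1505]}
top [0.38992573 0.0218323  1.41142352] [ 0.12973099 -0.02018607 -0.99134373] 490.2803988396891
side [-0.10128259 -1.00365097  0.97647002] [ 0.45463728  0.69814514 -0.55308075] 493.7022971461349
wrist [0.12739619 0.56699921 0.37336036] [ 0.30071531 -0.11737673 -0.94646342] 276.64148870915636
```

View pics/top0.png

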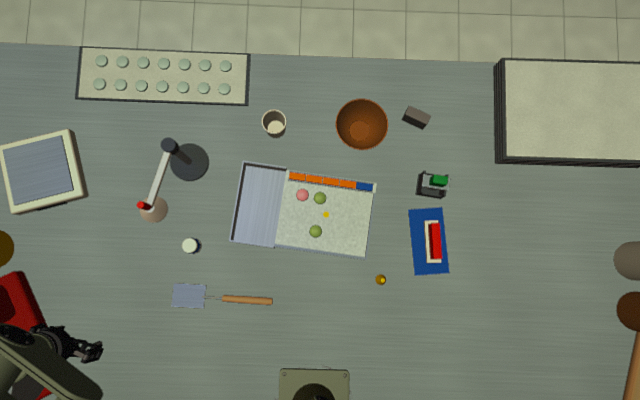

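View pics/side0.png

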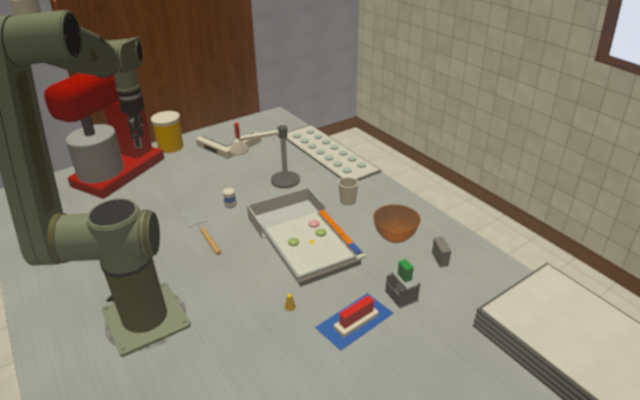

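View pics/wrist0.png

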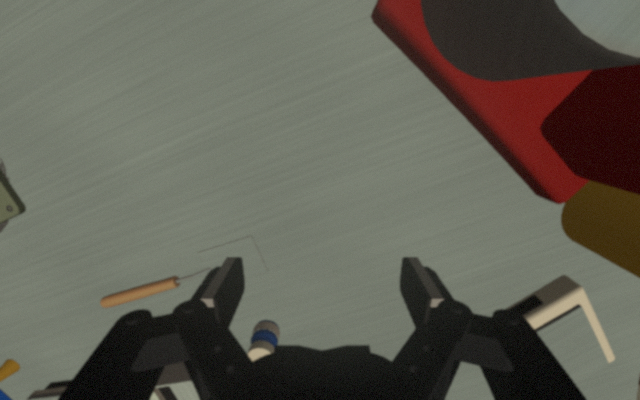

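```bash
python3 -c "
from h import *
crop('top0',225,150,385,270,5,'c1')
crop('top0',400,160,460,290,4.5,'c2')
crop('top0',120,120,240,270,4,'c3')"
```

```text
(no output)
```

View pics/c1.png

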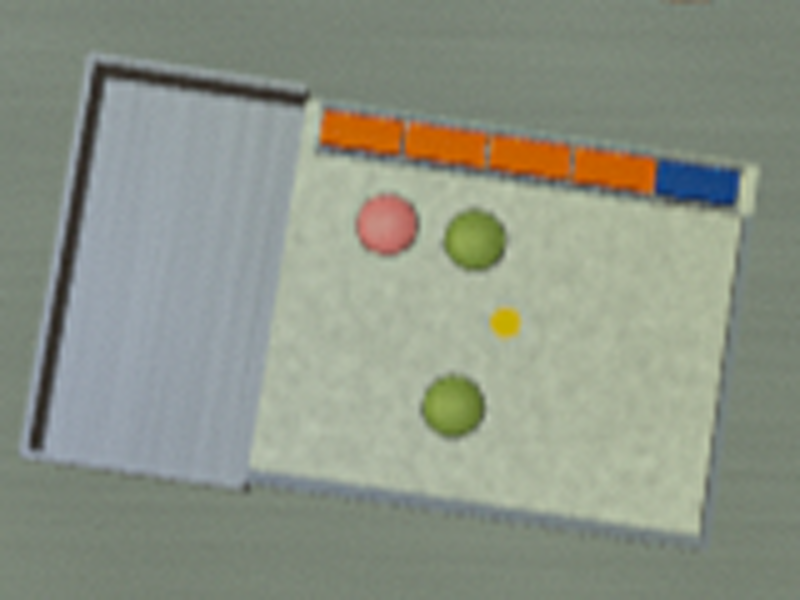

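View pics/c2.png

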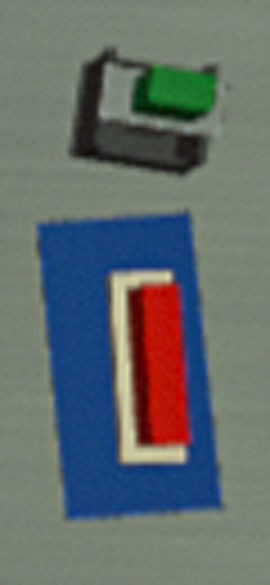

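View pics/c3.png

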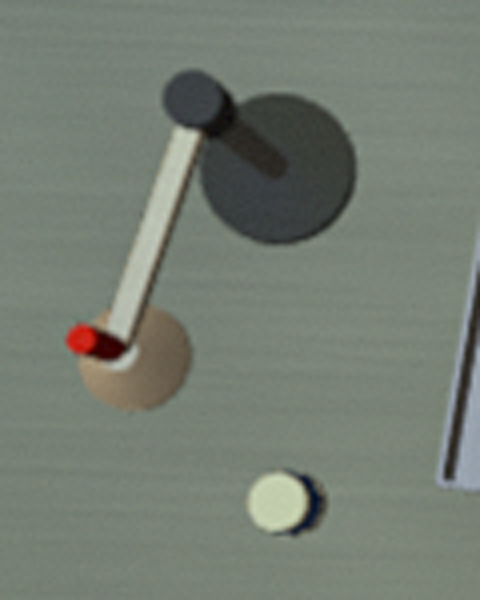

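```bash
python3 - <<'E'
from h import *
s=load('top0')
def P(pts,x0,y0,k,z): 
    return np.array([atz(s,(x+.5)/k-.5+x0,(y+.5)/k-.5+y0,z) for x,y in pts])
b=lambda pts,z:P(pts,225,150,5,z); c=lambda pts,z:P(pts,400,160,4.5,z); d=lambda pts,z:P(pts,120,120,4,z)
R=lambda a:np.round(a,4).tolist()
print('dot',R(b([(505,322)],.036)))
e=b([(322,130),(738,185)],.048); v=e[0]-e[1]; print('strip',R(e),np.linalg.norm(v),np.arctan2(v[1],v[0])-np.pi/2)
e=b([(250,470),(702,535)],.046); v=e[0]-e[1]; print('rim-x',R(e),np.linalg.norm(v),np.arctan2(v[1],v[0])-np.pi/2)
print('shells',R(b([(387,224),(475,240),(453,406)],.048)))
m=c([(38,222),(190,212),(222,505),(67,518)],.002); print('mat',R(m),R(m.mean(0)))
f=c([(110,272),(173,270),(187,460),(120,463)],.018); print('foot',R(f),R(f.mean(0)))
f=c([(137,285),(179,284),(188,443),(139,445)],.062); print('rib',R(f),R(f.mean(0)))
f=c([(148,65),(216,68),(214,104),(145,100)],.118); print('handle',R(f),R(f.mean(0)))
print('lampgrip',R(d([(83,340)],.265)),'hinge',R(d([(192,100)],.26)), 'base',R(d([(280,168)],.0)))
for u,v in [(140,205),(169,144),(155,175),(435,182),(432,240),(315,195),(425,190)]: print(u,v,R(byd(s,u,v)))
E
```

```text
dot [[0.5219, -0.0193, 0.036]]
strip [[0.626, 0.0872, 0.048], [0.6024, -0.1481, 0.048]] 0.23649164744879345 -0.09990159018758638
rim-x [[0.4343, 0.1198, 0.046], [0.406, -0.1315, 0.046]] 0.2528499095785547 -0.11212030410920293
shells [[0.5738, 0.0488, 0.048], [0.5664, -0.0008, 0.048], [0.473, 0.0086, 0.048]]
mat [[0.5475, -0.2591, 0.002], [0.5571, -0.3573, 0.002], [0.3708, -0.3769, 0.002], [0.3596, -0.2785, 0.002]] [0.4588, -0.3179, 0.002]
foot [[0.5152, -0.3019, 0.018], [0.5178, -0.3421, 0.018], [0.3983, -0.3505, 0.018], [0.3951, -0.3083, 0.018]] [0.4566, -0.3257, 0.018]
rib [[0.5038, -0.3083, 0.062], [0.5052, -0.3342, 0.062], [0.4083, -0.3394, 0.062], [0.4062, -0.3095, 0.062]] [0.4559, -0.3229, 0.062]
handle [[0.6309, -0.3012, 0.118], [0.6304, -0.3419, 0.118], [0.6086, -0.3406, 0.118], [0.6097, -0.2994, 0.118]] [0.6199, -0.3208, 0.118]
lampgrip [[0.5083, 0.4186, 0.265]] hinge [[0.6541, 0.3675, 0.26]] base [[0.6657, 0.379, 0.0]]
140 205 [0.5072, 0.4186, 0.2673]
169 144 [0.6636, 0.3745, 0.2259]
155 175 [0.5883, 0.408, 0.2097]
435 182 [0.61, -0.3086, 0.1151]
432 240 [0.457, -0.3147, 0.0582]
315 195 [0.5741, 0.0123, 0.0421]
425 190 [0.6046, -0.3082, 0.0021]
```

arm_command(
  motion=[
    {"translation":[1.8,-3.7,0],"rot":[0,0,-0.12],"hand":-1},
    {"translation":[1.8,-3.7,0],"rot":[0,0,-0.12],"hand":-1},
    {"translation":[1.8,-3.7,0],"rot":[0,0,-0.12],"hand":-1},
    {"translation":[1.8,-3.7,0],"rot":[0,0,-0.12],"hand":-1},
    {"translation":[1.8,-3.7,0],"rot":[0,0,-0.12],"hand":-1},
    {"translation":[1.8,-3.7,0],"rot":[0,0,-0.12],"hand":-1},
    {"translation":[1.8,-3.7,0],"rot":[0,0,-0.12],"hand":-1},
    {"translation":[1.8,-3.7,0],"rot":[0,0,-0.12],"hand":-1},
    {"translation":[1.8,-3.7,0],"rot":[0,0,-0.12],"hand":-1},
    {"translation":[1.8,-3.7,0],"rot":[0,0,-0.12],"hand":-1},
  ],
)

```text
time: 0.98
ee_pos: [0.3792, 0.1628, 0.2264]
tcp_rot: [-0.002, 0.718, 0.696, -0.0]
wrist_force: [1.0, 0.5, -0.2]
grip_width: 0.0851
```

arm_command(
  motion=[
    {"translation":[0.6,-3.8,0],"rot":[0,0,-0.124],"hand":-1},
    {"translation":[0.6,-3.8,0],"rot":[0,0,-0.124],"hand":-1},
    {"translation":[0.6,-3.8,0],"rot":[0,0,-0.124],"hand":-1},
    {"translation":[0.6,-3.8,0],"rot":[0,0,-0.124],"hand":-1},
    {"translation":[0.6,-3.8,0],"rot":[0,0,-0.124],"hand":-1},
    {"translation":[0.6,-3.8,0],"rot":[0,0,-0.124],"hand":-1},
    {"translation":[0.6,-3.8,0],"rot":[0,0,-0.124],"hand":-1},
    {"translation":[0.6,-3.8,0],"rot":[0,0,-0.124],"hand":-1},
    {"translation":[0.6,-3.8,0],"rot":[0,0,-0.124],"hand":-1},
    {"translation":[0.6,-3.8,0],"rot":[0,0,-0.124],"hand":-1},
  ],
)

```text
time: 1.82
ee_pos: [0.4381, -0.2368, 0.2258]
tcp_rot: [-0.0, 0.99, 0.144, 0.002]
wrist_force: [1.2, -0.2, 0.3]
grip_width: 0.0854
```

```bash
cat >> h.py <<'E'
def yaw(q=None):
    from scipy.spatial.transform import Rotation as Ro
    q=q or r.get_state(); w=q['tcp_rot']; M=Ro.from_quat([w[1],w[2],w[3],w[0]]).as_matrix()
    return np.degrees(np.arctan2(M[1,1],M[0,1])), M[:,2]
E
python3 - <<'E'
from h import *
st();print(yaw())
snap('wrist','w1')
snap('top','t1')
E
```

```text
{'time': 1.8167, 'ee_pos': [0.4381, -0.2368, 0.2258], 'tcp_rot': [-0.0004, 0.9895, 0.1442, 0.0021], 'wrist_force': [1.1563, -0.2108, 0.3355], 'grip_width': 0.0854, 'joint_pos': [-0.6718, 0.0444, 1.7348, 0.0037, 1.3601, 0.6088]}
(np.float64(-73.41550995703659), array([ 0.00405569,  0.00139742, -0.9999908 ]))
```

View pics/w1.png

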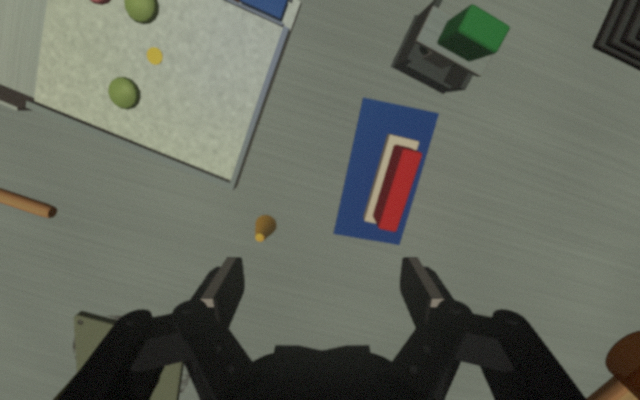

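```bash
python3 -c "
from h import *
crop('w1',325,90,445,250,3.7,'d1')
crop('w1',385,0,515,100,6,'d2')"
```

```text
(no output)
```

View pics/d1.png

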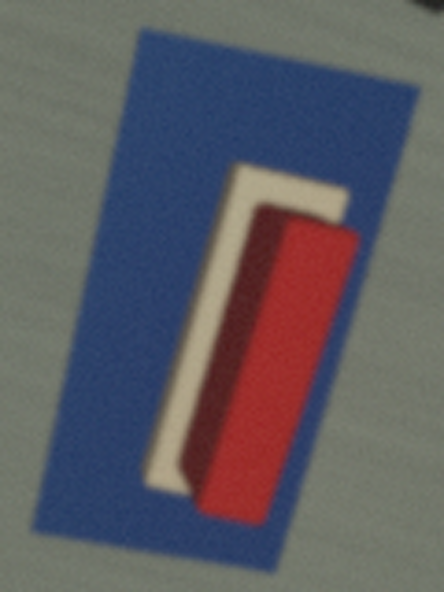

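View pics/d2.png

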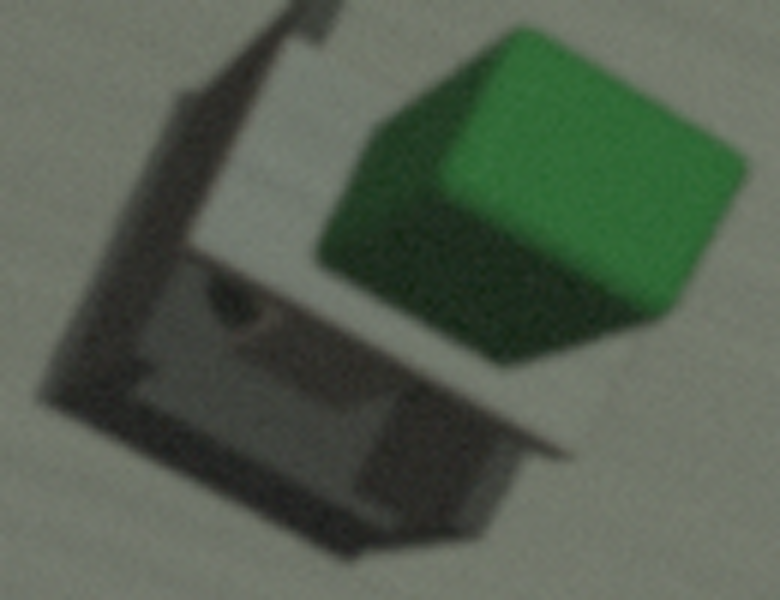

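```bash
python3 - <<'E'
from h import *
s=load('w1')
def P(pts,x0,y0,k,z): 
    return np.array([atz(s,(x+.5)/k-.5+x0,(y+.5)/k-.5+y0,z) for x,y in pts])
R=lambda a:np.round(a,4).tolist()
def rep(n,e):
    a=(e[0]+e[1]-e[2]-e[3]); b=(e[0]+e[3]-e[1]-e[2]); print(n,R(e.mean(0)),'long',np.linalg.norm(a)/2,np.degrees(np.arctan2(a[1],a[0])),'w',np.linalg.norm(b)/2,np.degrees(np.arctan2(b[1],b[0])))
k=3.7
rep('mat',P([(141,28),(420,86),(275,572),(33,530)],325,90,k,.002))
rep('rib',P([(292,222),(361,235),(265,527),(194,510)],325,90,k,.062))
rep('foot',P([(233,162),(352,187),(265,520),(146,485)],325,90,k,.018))
rep('handle',P([(440,185),(525,25),(750,163),(665,318)],385,0,6,.118))
rep('plate',P([(186,248),(296,38),(680,262),(572,458)],385,0,6,.070))
b=[atz(s,155,56,.036),atz(s,289,30,.046),atz(s,232,186,.046)];print(R(b))
print(R(byd(s,155,56)),R(byd(s,480,25)),R(byd(s,395,190)), R(byd(s,300,150)))
E
```

```text
mat [0.4591, -0.317, 0.002] long 0.18887926459996882 6.12295715215304 w 0.09913911763733683 95.90321365727895
rib [0.4569, -0.3251, 0.062] long 0.09738044057270312 3.3508561715718628 w 0.023150815558797538 94.1814499001663
foot [0.4567, -0.3268, 0.018] long 0.12187589247517518 6.3864977501841835 w 0.044813677142534515 92.15754511619383
handle [0.6185, -0.3212, 0.118] long 0.03743907832183329 82.02654147686088 w 0.02176391741704646 171.9069517744356
plate [0.6186, -0.3217, 0.07] long 0.07479031767840401 82.48117869843733 w 0.03382165722342722 171.42512514930058
[[0.5225, -0.0188, 0.036], [0.5851, -0.1577, 0.046], [0.4034, -0.1334, 0.046]]
[0.5225, -0.0191, 0.0364] [0.6195, -0.3165, 0.1189] [0.4583, -0.3189, 0.063] [0.4616, -0.1997, 0.0002]
```

arm_command(
  motion=[
    {"translation":[0.65,-3,-2],"rot":[0,0,-0.08],"hand":-1},
    {"translation":[0.65,-3,-3],"rot":[0,0,-0.08],"hand":-1},
    {"translation":[0.55,-2.8,-3],"rot":[0,0,-0.07],"hand":-1},
    {"translation":[0,0,-2],"hand":-1},
    {"translation":[0,0,0],"hand":-1},
  ],
)

```text
invalid input
```

```bash
python3 - <<'E'
from h import *
st();print(yaw())
E
```

```text
{'time': 1.9167, 'ee_pos': [0.4386, -0.2402, 0.2259], 'tcp_rot': [0.001, 0.9896, 0.1437, 0.0021], 'wrist_force': [-0.3071, 0.1871, 0.3629], 'grip_width': 0.0853, 'joint_pos': [-0.6754, 0.0479, 1.731, 0.0017, 1.3584, 0.6067]}
(np.float64(-73.47692018679713), array([ 0.00445243, -0.00142954, -0.99998907]))
```

arm_command(
  motion=[
    {"translation":[0.65,-3,-2],"rot":[0,0,-0.08],"hand":-1},
    {"translation":[0.65,-3,-3],"rot":[0,0,-0.08],"hand":-1},
    {"translation":[0.55,-2.5,-3],"rot":[0,0,-0.07],"hand":-1},
    {"translation":[0,0,-2],"rot":[0,0,0],"hand":-1},
    {"translation":[0,0,0],"rot":[0,0,0],"hand":-1},
  ],
)

```text
time: 2.33
ee_pos: [0.4586, -0.3288, 0.1242]
tcp_rot: [0.003, 1.0, 0.025, 0.004]
wrist_force: [-0.6, 0.0, -0.5]
grip_width: 0.085
```

```bash
python3 - <<'E'
from h import *
st();print(yaw())
E
```

```text
{'time': 2.3333, 'ee_pos': [0.4586, -0.3288, 0.1242], 'tcp_rot': [0.0025, 0.9997, 0.0247, 0.0043], 'wrist_force': [-0.6124, 0.0402, -0.4808], 'grip_width': 0.085, 'joint_pos': [-0.7769, 0.2883, 1.6767, 0.0029, 1.167, 0.7432]}
(np.float64(-87.16634623665792), array([ 0.00872102, -0.00482889, -0.99995031]))
```

arm_command(
  motion=[
    {"translation":[-0.1,0.15,-3],"rot":[0.005,0.008,0.005],"hand":-1},
    {"translation":[-0.08,0.15,-3],"rot":[0,0,0.005],"hand":-1},
    {"translation":[0,0.03,-2.5],"rot":[0,0,0],"hand":-1},
    {"translation":[0,0,-1],"rot":[0,0,0],"hand":-1},
    {"translation":[0,0,0],"rot":[0,0,0],"hand":-1},
  ],
)

```text
time: 2.75
ee_pos: [0.4586, -0.3226, 0.0303]
tcp_rot: [0.0, 0.999, 0.034, 0.002]
wrist_force: [0.0, 0.2, 0.3]
grip_width: 0.085
```

```bash
python3 - <<'E'
from h import *
st();print(yaw())
E
```

```text
{'time': 2.75, 'ee_pos': [0.4586, -0.3226, 0.0303], 'tcp_rot': [0.0005, 0.9994, 0.0336, 0.0016], 'wrist_force': [0.0169, 0.2322, 0.3253], 'grip_width': 0.085, 'joint_pos': [-0.7684, 0.421, 1.7276, 0.0019, 0.9901, 0.7342]}
(np.float64(-86.14999850493571), array([ 3.22672773e-03, -8.89942506e-04, -9.99994398e-01]))
```

arm_command(
  motion=[
    {"translation":[-0.2,-0.28,-0.45],"rot":[0,0.003,0],"hand":-1},
    {"translation":[0,0,0],"rot":[0,0,0],"hand":-1},
    {"translation":[0,0,0],"rot":[0,0,0],"hand":0.2},
    {"translation":[0,0,0],"rot":[0,0,0],"hand":1},
    {"translation":[0,0,0],"rot":[0,0,0],"hand":1},
    {"translation":[0,0,0],"rot":[0,0,0],"hand":1},
    {"translation":[0,0,0],"rot":[0,0,0],"hand":1},
    {"translation":[0,0,0],"rot":[0,0,0],"hand":1},
    {"translation":[0,0,0],"rot":[0,0,0],"hand":1},
    {"translation":[0,0,0],"rot":[0,0,0],"hand":1},
  ],
  squeeze=60,
)

```text
time: 3.58
ee_pos: [0.4613, -0.3279, 0.0347]
tcp_rot: [0.005, 0.999, 0.035, 0.005]
wrist_force: [-0.3, 0.2, -0.5]
grip_width: 0.0231
```

```bash
python3 - <<'E'
from h import *
st();print(yaw())
snap('wrist','w2');snap('side','s2')
crop('s2',240,120,440,350,3,'s2c')
st()
E
```

```text
{'time': 3.5833, 'ee_pos': [0.4613, -0.3279, 0.0347], 'tcp_rot': [0.0047, 0.9994, 0.0351, 0.0047], 'wrist_force': [-0.2504, 0.1688, -0.4742], 'grip_width': 0.0231, 'joint_pos': [-0.7709, 0.4175, 1.7209, 0.0003, 0.99, 0.7295]}
(np.float64(-85.98271625672486), array([ 0.00967928, -0.00903813, -0.99991231]))
{'time': 3.6833, 'ee_pos': [0.4614, -0.3279, 0.0348], 'tcp_rot': [0.0047, 0.9994, 0.0351, 0.0047], 'wrist_force': [-0.2343, 1.2263, 0.4464], 'grip_width': 0.0225, 'joint_pos': [-0.7709, 0.4175, 1.7208, 0.0003, 0.9901, 0.7295]}
```

View pics/w2.png

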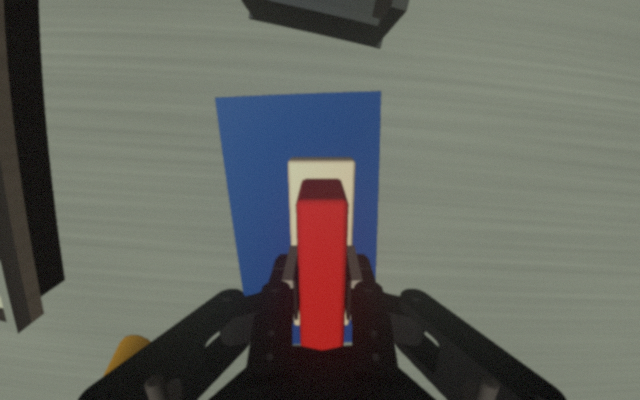

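View pics/s2c.png

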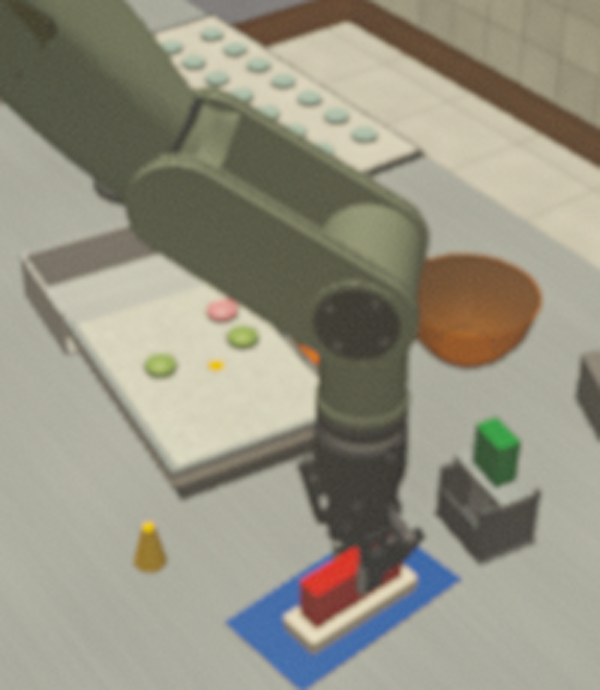

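arm_command(
  motion=[
    {"translation":[0,0,0],"rot":[0,0,0],"hand":1},
    {"translation":[0,0,0],"rot":[0,0,0],"hand":1},
    {"translation":[0,0,0],"rot":[0,0,0],"hand":1},
    {"translation":[0,0,0],"rot":[0,0,0],"hand":1},
    {"translation":[0,0,0],"rot":[0,0,0],"hand":1},
  ],
)

```text
time: 4.1
ee_pos: [0.4613, -0.3279, 0.0347]
tcp_rot: [0.004, 0.999, 0.035, 0.005]
wrist_force: [-0.3, 0.8, -0.7]
grip_width: 0.0228
```

```bash
python3 - <<'E'
from h import *
st();print(yaw())
s=load('w2')
for p in [(322,190),(322,250),(322,300),(355,290),(290,290),(322,170)]: print(p,byd(s,*p).round(4))
E
```

```text
{'time': 4.1, 'ee_pos': [0.4613, -0.3279, 0.0347], 'tcp_rot': [0.0045, 0.9994, 0.035, 0.0046], 'wrist_force': [-0.2808, 0.7891, -0.7478], 'grip_width': 0.0228, 'joint_pos': [-0.7711, 0.4177, 1.7205, 0.0004, 0.9905, 0.7294]}
(np.float64(-85.9882440955671), array([ 0.00944795, -0.00866244, -0.99991785]))
(322, 190) [ 0.5072 -0.3244  0.0476]
(322, 250) [ 0.4822 -0.326   0.0625]
(322, 300) [ 0.4544 -0.3279  0.0629]
(355, 290) [ 0.4752 -0.3399  0.0824]
(290, 290) [ 0.4678 -0.3126  0.0745]
(322, 170) [ 0.5112 -0.3245  0.0186]
```

arm_command(
  motion=[
    {"translation":[0,0,1],"rot":[0.005,0.005,0],"hand":1},
    {"translation":[0,0,1.5],"rot":[0.003,0.005,0],"hand":1},
    {"translation":[0,0,2],"rot":[0,0,0],"hand":1},
    {"translation":[0,0,2],"rot":[0,0,0],"hand":1},
    {"translation":[0,0,1.5],"rot":[0,0,0],"hand":1},
    {"translation":[0,0,0],"rot":[0,0,0],"hand":1},
  ],
)

```text
time: 4.6
ee_pos: [0.4571, -0.3246, 0.1121]
tcp_rot: [-0.004, 0.999, 0.035, -0.005]
wrist_force: [1.6, -0.4, -2.3]
grip_width: 0.023
```

```bash
python3 - <<'E'
from h import *
st();print(yaw())
snap('wrist','w3');snap('side','s3')
crop('s3',240,120,440,350,3,'s3c')
E
```

```text
{'time': 4.6, 'ee_pos': [0.4571, -0.3246, 0.1121], 'tcp_rot': [-0.0037, 0.9994, 0.0349, -0.0049], 'wrist_force': [1.5974, -0.3773, -2.3151], 'grip_width': 0.023, 'joint_pos': [-0.7708, 0.3102, 1.6765, -0.0021, 1.167, 0.731]}
(np.float64(-85.99757520743785), array([-0.01001819,  0.00701609, -0.9999252 ]))
```

View pics/s3c.png

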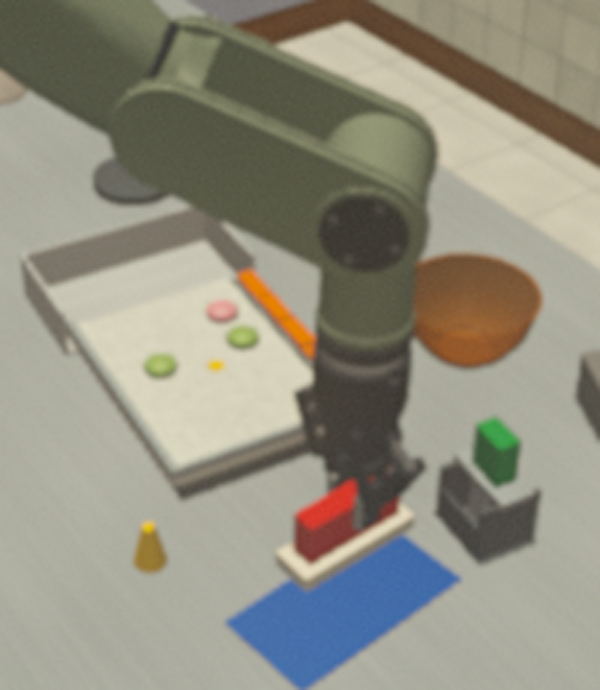

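View pics/w3.png

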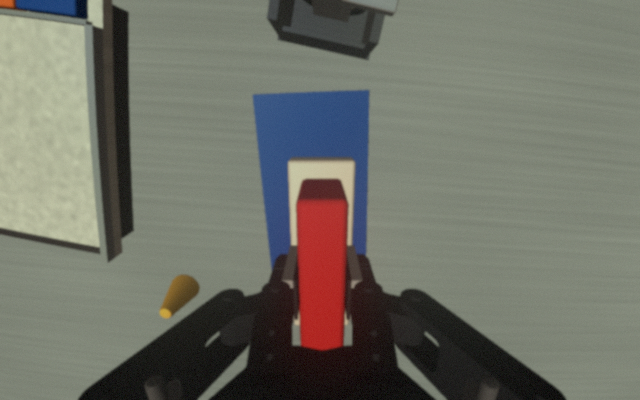

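```bash
python3 - <<'E'
from h import *
s=load('w2')
for p,z in [((298,198),.062),((347,198),.062),((289,160),.018),((355,160),.018)]: print(p,atz(s,*p,z).round(4))
def B(bx,by,th=-.106,o=(.5222,-.019)):
    c,d=np.cos(th),np.sin(th); return np.array(o)+[c*bx-d*by,d*bx+c*by]
for bx in(-.039,.017):
  for by in (-.1,-.05,0,.05,.1,.117): print(bx,by,B(bx,by).round(4), 'TCP',(B(bx,by)+.0045*np.array([np.cos(.106),-np.sin(.106)])).round(4))
E
```

```text
(298, 198) [ 0.5068 -0.3137  0.062 ]
(347, 198) [ 0.5083 -0.3353  0.062 ]
(289, 160) [ 0.5157 -0.3049  0.018 ]
(355, 160) [ 0.5183 -0.3433  0.018 ]
-0.039 -0.1 [ 0.4728 -0.1143] TCP [ 0.4773 -0.1148]
-0.039 -0.05 [ 0.4781 -0.0646] TCP [ 0.4826 -0.0651]
-0.039 0 [ 0.4834 -0.0149] TCP [ 0.4879 -0.0153]
-0.039 0.05 [0.4887 0.0348] TCP [0.4932 0.0344]
-0.039 0.1 [0.494  0.0846] TCP [0.4985 0.0841]
-0.039 0.117 [0.4958 0.1015] TCP [0.5003 0.101 ]
0.017 -0.1 [ 0.5285 -0.1202] TCP [ 0.533  -0.1207]
0.017 -0.05 [ 0.5338 -0.0705] TCP [ 0.5383 -0.071 ]
0.017 0 [ 0.5391 -0.0208] TCP [ 0.5436 -0.0213]
0.017 0.05 [0.5444 0.0289] TCP [0.5489 0.0284]
0.017 0.1 [0.5497 0.0786] TCP [0.5542 0.0782]
0.017 0.117 [0.5515 0.0955] TCP [0.556  0.0951]
```

arm_command(
  motion=[
    {"translation":[0.3,2,1],"rot":[-0.003,-0.003,-0.03],"hand":1},
    {"translation":[0.3,3,1],"rot":[-0.003,-0.003,-0.03],"hand":1},
    {"translation":[0.3,3.5,0],"rot":[0,0,-0.03],"hand":1},
    {"translation":[0.4,3.5,0],"rot":[0,0,-0.03],"hand":1},
    {"translation":[0.4,3.5,0],"rot":[0,0,-0.03],"hand":1},
    {"translation":[0.4,3.5,0],"rot":[0,0,-0.02],"hand":1},
    {"translation":[0.3,3,0],"rot":[0,0,0],"hand":1},
    {"translation":[0.2,1.5,0],"rot":[0,0,0],"hand":1},
    {"translation":[0,0,0],"rot":[0,0,0],"hand":1},
    {"translation":[0,0,0],"rot":[0,0,0],"hand":1},
  ],
)

```text
time: 5.53
ee_pos: [0.4694, -0.0751, 0.1123]
tcp_rot: [-0.008, 0.998, -0.057, -0.016]
wrist_force: [0.4, -0.5, -3.5]
grip_width: 0.0231
```

```bash
python3 - <<'E'
from h import *
st();print(yaw())
E
```

```text
{'time': 5.5333, 'ee_pos': [0.4694, -0.0751, 0.1123], 'tcp_rot': [-0.0081, 0.9982, -0.0572, -0.0158], 'wrist_force': [0.4035, -0.5176, -3.5034], 'grip_width': 0.0231, 'joint_pos': [-0.3456, 0.156, 1.8697, 0.0072, 1.1509, 1.3365]}
(np.float64(-96.56717012221854), array([-0.03068935,  0.01807894, -0.99936546]))
```

arm_command(
  motion=[
    {"translation":[0.4,0,0],"rot":[-0.014,-0.02,0.004],"hand":1},
    {"translation":[0.4,0,0],"rot":[-0.012,-0.015,0.004],"hand":1},
    {"translation":[0.3,0,0],"rot":[0,0,0],"hand":1},
    {"translation":[0,0,0],"rot":[0,0,0],"hand":1},
  ],
)

```text
time: 5.87
ee_pos: [0.4795, -0.0774, 0.1095]
tcp_rot: [0.005, 0.999, -0.054, 0.002]
wrist_force: [0.6, -0.0, -2.9]
grip_width: 0.0232
```

```bash
python3 - <<'E'
from h import *
st();print(yaw())
E
```

```text
{'time': 5.8667, 'ee_pos': [0.4795, -0.0774, 0.1095], 'tcp_rot': [0.0051, 0.9985, -0.0543, 0.0019], 'wrist_force': [0.5701, -0.0003, -2.8849], 'grip_width': 0.0232, 'joint_pos': [-0.3326, 0.1566, 1.8756, -0.0099, 1.1031, 1.3513]}
(np.float64(-96.22945808555124), array([ 0.00314848, -0.01041131, -0.99994084]))
```

arm_command(
  motion=[
    {"translation":[0.1,0.1,-1.5],"rot":[0,-0.003,0],"hand":1},
    {"translation":[0.1,0,-1.2],"rot":[0,0,0],"hand":1},
    {"translation":[0,0,-0.7],"rot":[0,0,0],"hand":1},
    {"translation":[0,0,0],"rot":[0,0,0],"hand":1},
  ],
)

```text
time: 6.2
ee_pos: [0.4838, -0.08, 0.0759]
tcp_rot: [0.006, 0.998, -0.056, 0.006]
wrist_force: [-0.9, 0.4, -2.3]
grip_width: 0.0232
```

```bash
python3 - <<'E'
from h import *
st();print(yaw())
E
```

```text
{'time': 6.2, 'ee_pos': [0.4838, -0.08, 0.0759], 'tcp_rot': [0.0061, 0.9984, -0.0565, 0.0058], 'wrist_force': [-0.8573, 0.3766, -2.3149], 'grip_width': 0.0232, 'joint_pos': [-0.335, 0.214, 1.8913, -0.0101, 1.0218, 1.3541]}
(np.float64(-96.48176649922397), array([ 0.01089107, -0.01293262, -0.99985706]))
```

arm_command(
  motion=[
    {"translation":[-0.1,0,-0.4],"rot":[0.003,0.002,0.005],"hand":1},
    {"translation":[0,0,-0.1],"rot":[0,0,0],"hand":1},
    {"translation":[0,0,0],"rot":[0,0,0],"hand":1},
  ],
)

```text
time: 6.45
ee_pos: [0.4832, -0.0813, 0.0711]
tcp_rot: [0.005, 0.998, -0.055, 0.005]
wrist_force: [-0.9, -0.6, -1.8]
grip_width: 0.0232
```

```bash
python3 - <<'E'
from h import *
st();print(yaw())
snap('side','s4');snap('top','t4');snap('wrist','w4')
crop('s4',240,170,380,290,5,'s4c');crop('t4',225,150,385,270,5,'t4c')
E
```

```text
{'time': 6.45, 'ee_pos': [0.4832, -0.0813, 0.0711], 'tcp_rot': [0.0048, 0.9985, -0.0546, 0.0049], 'wrist_force': [-0.9406, -0.5826, -1.7589], 'grip_width': 0.0232, 'joint_pos': [-0.3393, 0.2226, 1.8931, -0.0075, 1.0138, 1.3446]}
(np.float64(-96.2578974961743), array([ 0.00928317, -0.01003712, -0.99990654]))
```

View pics/s4c.png

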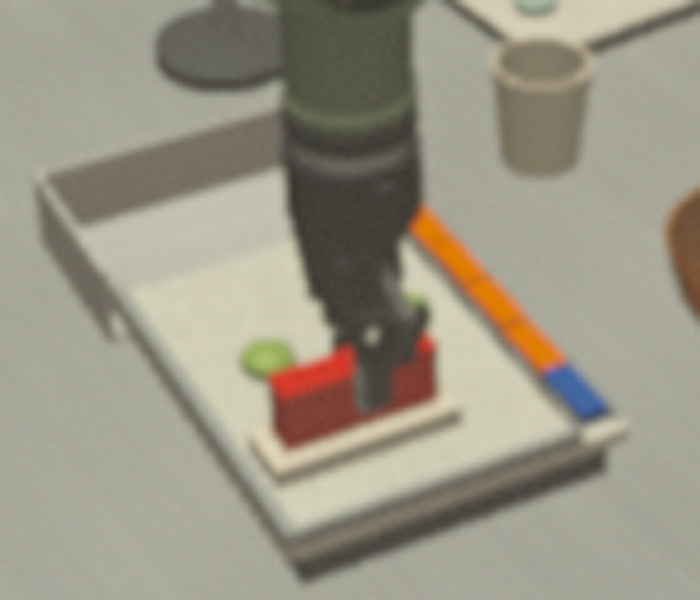

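View pics/w4.png

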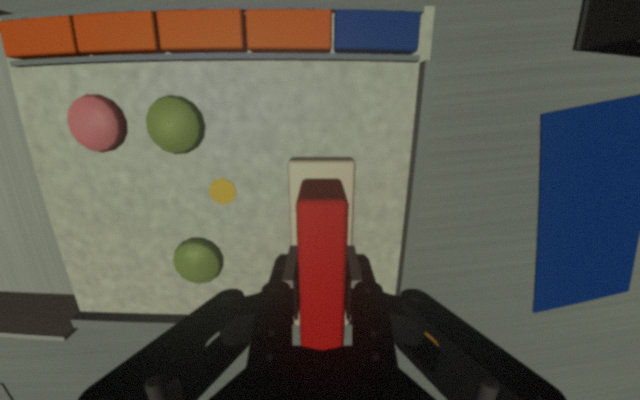

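arm_command(
  motion=[
    {"translation":[0.1,1,-0.1],"rot":[0,0,0],"hand":1},
    {"translation":[0.11,1,0],"rot":[0,0,0],"hand":1},
    {"translation":[0.11,1,0],"rot":[0,0,0],"hand":1},
    {"translation":[0.11,1,0],"rot":[0,0,0],"hand":1},
    {"translation":[0.11,1,0],"rot":[0,0,0],"hand":1},
    {"translation":[0.11,1,0],"rot":[0,0,0],"hand":1},
    {"translation":[0.11,1,0],"rot":[0,0,0],"hand":1},
    {"translation":[0.11,1,0],"rot":[0,0,0],"hand":1},
  ],
)

```text
time: 7.27
ee_pos: [0.4935, 0.0069, 0.0718]
tcp_rot: [0.005, 0.998, -0.055, 0.007]
wrist_force: [0.9, 0.4, -2.3]
grip_width: 0.023
```

```bash
cat >> h.py <<'E'
def brd(p,th=-.106,o=(.5222,-.019)):
    d=np.array(p[:2])-o; c,s=np.cos(th),np.sin(th); return np.round([c*d[0]+s*d[1],-s*d[0]+c*d[1]],4)
E
python3 - <<'E'
from h import *
q=st();print(yaw(),brd(q['ee_pos']))
E
```

```text
{'time': 7.2667, 'ee_pos': [0.4935, 0.0069, 0.0718], 'tcp_rot': [0.0049, 0.9985, -0.0545, 0.0067], 'wrist_force': [0.9106, 0.445, -2.2701], 'grip_width': 0.023, 'joint_pos': [-0.1561, 0.2271, 1.8856, -0.0099, 1.0146, 1.529]}
(np.float64(-96.25575207318516), array([ 0.01285917, -0.01056224, -0.99986153])) [-0.0312  0.0227]
```

arm_command(
  motion=[
    {"translation":[0.05,0.8,-0.2],"rot":[0,0.003,0],"hand":1},
    {"translation":[0.06,1,-0.05],"rot":[0,0,0],"hand":1},
    {"translation":[0.08,1,0],"rot":[0,0,0],"hand":1},
    {"translation":[0.11,1,0],"rot":[0,0,0],"hand":1},
    {"translation":[0.11,1,0],"rot":[0,0,0],"hand":1},
  ],
)

```text
time: 7.68
ee_pos: [0.4978, 0.0607, 0.0688]
tcp_rot: [0.005, 0.999, -0.054, 0.005]
wrist_force: [-0.6, 0.3, -2.5]
grip_width: 0.023
```

```bash
python3 - <<'E'
from h import *
q=st();print(yaw(),brd(q['ee_pos']))
snap('wrist','w5')
E
```

```text
{'time': 7.6833, 'ee_pos': [0.4978, 0.0607, 0.0688], 'tcp_rot': [0.0052, 0.9985, -0.0539, 0.0049], 'wrist_force': [-0.6179, 0.3138, -2.5223], 'grip_width': 0.023, 'joint_pos': [-0.0448, 0.2498, 1.8641, -0.0122, 1.018, 1.6403]}
(np.float64(-96.18793612348115), array([ 0.00914455, -0.01083757, -0.99989946])) [-0.0327  0.0766]
```

View pics/w5.png

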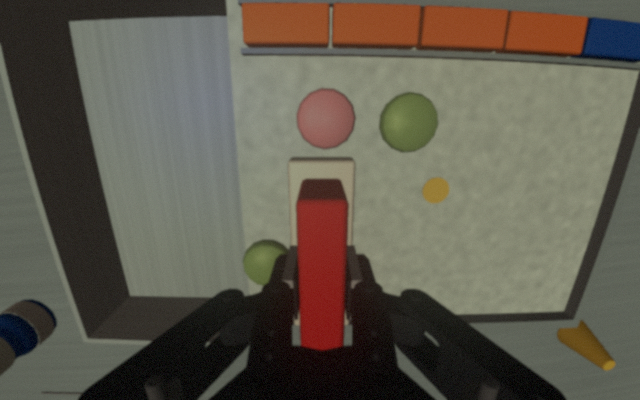

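arm_command(
  motion=[
    {"translation":[0.1,1,0],"rot":[0,0,0],"hand":1},
    {"translation":[0.1,1,0],"rot":[0,0,0],"hand":1},
    {"translation":[0.11,1,0],"rot":[0,0,0],"hand":1},
    {"translation":[0.11,1,0],"rot":[0,0,0],"hand":1},
    {"translation":[0,0,0],"rot":[0,0,0],"hand":1},
  ],
)

```text
time: 8.15
ee_pos: [0.5027, 0.1064, 0.0689]
tcp_rot: [0.005, 0.999, -0.053, 0.005]
wrist_force: [-0.5, 0.0, -2.1]
grip_width: 0.0233
```

```bash
python3 - <<'E'
from h import *
q=st();print(yaw(),brd(q['ee_pos']))
snap('wrist','w6')
E
```

```text
{'time': 8.15, 'ee_pos': [0.5027, 0.1064, 0.0689], 'tcp_rot': [0.0045, 0.9986, -0.053, 0.0051], 'wrist_force': [-0.4768, 0.0242, -2.0607], 'grip_width': 0.0233, 'joint_pos': [0.0463, 0.2729, 1.8338, -0.0118, 1.0257, 1.7293]}
(np.float64(-96.08289811042022), array([ 0.00968685, -0.00961479, -0.99990686])) [-0.0327  0.1226]
```

View pics/w6.png

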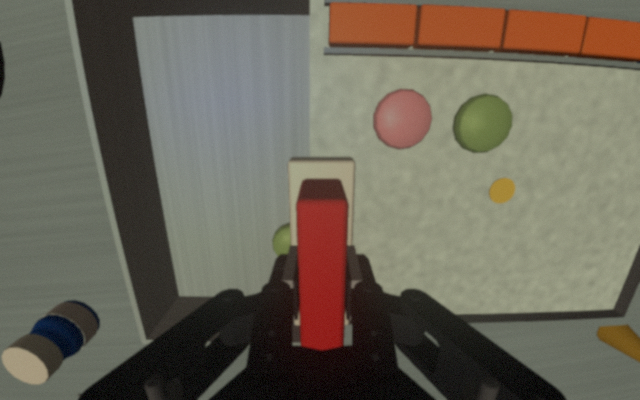

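arm_command(
  motion=[
    {"translation":[0,-0.5,2],"rot":[0,0,0],"hand":1},
    {"translation":[0,0,2.5],"rot":[0,0,0],"hand":1},
    {"translation":[0.6,-3,0.5],"rot":[0,0,0],"hand":1},
    {"translation":[0.6,-3,0],"rot":[0,0,0],"hand":1},
    {"translation":[0.6,-3,0],"rot":[0,0,0],"hand":1},
    {"translation":[0.6,-3,0],"rot":[0,0,0],"hand":1},
    {"translation":[0.6,-3,0],"rot":[0,0,0],"hand":1},
    {"translation":[0.5,-1.5,0],"rot":[0,0,0],"hand":1},
    {"translation":[0,0,0],"rot":[0,0,0],"hand":1},
  ],
)

```text
time: 8.95
ee_pos: [0.5366, -0.0734, 0.1213]
tcp_rot: [0.008, 0.999, -0.05, 0.005]
wrist_force: [0.3, -0.4, -2.3]
grip_width: 0.0229
```

```bash
python3 - <<'E'
from h import *
q=st();print(yaw(),brd(q['ee_pos']))
E
```

```text
{'time': 8.95, 'ee_pos': [0.5366, -0.0734, 0.1213], 'tcp_rot': [0.0077, 0.9987, -0.0502, 0.0048], 'wrist_force': [0.3289, -0.42, -2.2562], 'grip_width': 0.0229, 'joint_pos': [-0.2883, 0.2472, 1.7364, -0.014, 1.145, 1.3885]}
(np.float64(-95.75469573906858), array([ 0.00883089, -0.01587075, -0.99983505])) [ 0.0201 -0.0526]
```

arm_command(
  motion=[
    {"translation":[0,0,-2.5],"rot":[0.003,0,-0.005],"hand":1},
    {"translation":[0,0,-1.5],"rot":[0.002,0,0],"hand":1},
    {"translation":[0,0,-0.8],"rot":[0,0,0],"hand":1},
    {"translation":[0,0,0],"rot":[0,0,0],"hand":1},
  ],
)

```text
time: 9.28
ee_pos: [0.5371, -0.0759, 0.0731]
tcp_rot: [0.006, 0.998, -0.055, 0.006]
wrist_force: [-0.5, 0.8, -2.2]
grip_width: 0.0228
```

```bash
python3 - <<'E'
from h import *
q=st();print(yaw(),brd(q['ee_pos']))
snap('wrist','w7')
E
```

```text
{'time': 9.2833, 'ee_pos': [0.5371, -0.0759, 0.0731], 'tcp_rot': [0.0055, 0.9984, -0.0554, 0.006], 'wrist_force': [-0.4699, 0.7625, -2.2246], 'grip_width': 0.0228, 'joint_pos': [-0.2952, 0.3161, 1.7649, -0.0091, 1.0464, 1.391]}
(np.float64(-96.36019472158635), array([ 0.01130188, -0.01166144, -0.99986813])) [ 0.0209 -0.055 ]
```

View pics/w7.png

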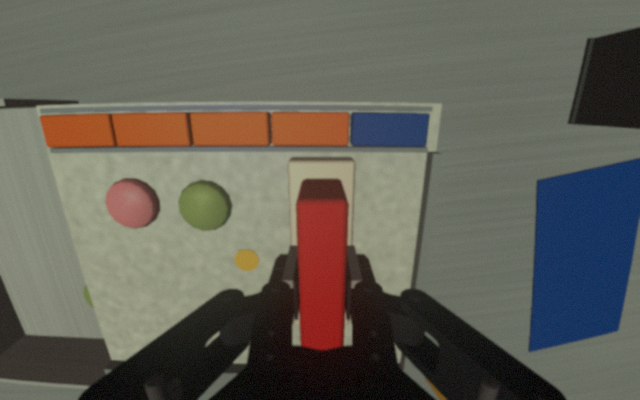

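arm_command(
  motion=[
    {"translation":[0.09,0.9,-0.3],"rot":[0,0.002,0],"hand":1},
    {"translation":[0.1,1,-0.1],"rot":[0,0,0],"hand":1},
    {"translation":[0.1,1,0],"rot":[0,0,0],"hand":1},
    {"translation":[0.1,1,0],"rot":[0,0,0],"hand":1},
    {"translation":[0.1,1,0],"rot":[0,0,0],"hand":1},
    {"translation":[0.1,1,0],"rot":[0,0,0],"hand":1},
  ],
)

```text
time: 9.83
ee_pos: [0.546, -0.0108, 0.073]
tcp_rot: [0.006, 0.998, -0.055, 0.008]
wrist_force: [-0.1, 0.4, -2.8]
grip_width: 0.0229
```

```bash
python3 - <<'E'
from h import *
q=st();print(yaw(),brd(q['ee_pos']))
E
```

```text
{'time': 9.8333, 'ee_pos': [0.546, -0.0108, 0.073], 'tcp_rot': [0.006, 0.9984, -0.055, 0.0082], 'wrist_force': [-0.1367, 0.409, -2.8293], 'grip_width': 0.0229, 'joint_pos': [-0.1724, 0.3211, 1.7583, -0.0116, 1.0446, 1.5142]}
(np.float64(-96.31260151309854), array([ 0.01569257, -0.01288332, -0.99979386])) [0.0228 0.0107]
```

arm_command(
  motion=[
    {"translation":[0.05,0.8,-0.3],"rot":[0.001,0.004,0],"hand":1},
    {"translation":[0.05,1,-0.15],"rot":[0,0.003,0],"hand":1},
    {"translation":[0.05,1,0],"rot":[0,0,0],"hand":1},
    {"translation":[0.1,1,0],"rot":[0,0,0],"hand":1},
    {"translation":[0.1,1,0],"rot":[0,0,0],"hand":1},
  ],
)

```text
time: 10.25
ee_pos: [0.5505, 0.0436, 0.0691]
tcp_rot: [0.006, 0.999, -0.054, 0.005]
wrist_force: [-0.6, -0.5, -1.7]
grip_width: 0.023
```

```bash
python3 - <<'E'
from h import *
q=st();print(yaw(),brd(q['ee_pos']))
snap('wrist','w8')
E
```

```text
{'time': 10.25, 'ee_pos': [0.5505, 0.0436, 0.0691], 'tcp_rot': [0.006, 0.9985, -0.0538, 0.0054], 'wrist_force': [-0.562, -0.513, -1.6866], 'grip_width': 0.023, 'joint_pos': [-0.0709, 0.3422, 1.7391, -0.0136, 1.0494, 1.6142]}
(np.float64(-96.1665980170316), array([ 0.01007224, -0.01251342, -0.99987097])) [0.0215 0.0653]
```

View pics/w8.png

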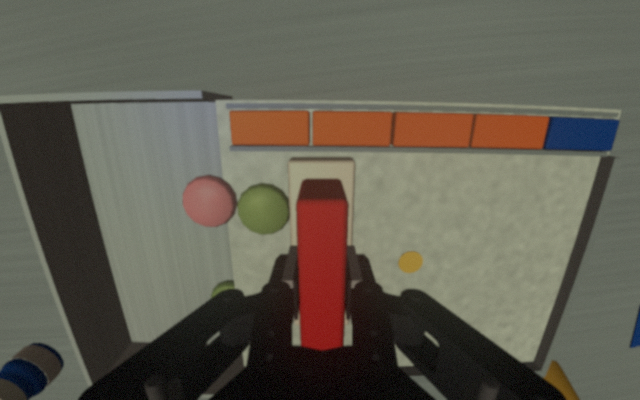

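arm_command(
  motion=[
    {"translation":[0.09,0.9,0],"rot":[0,0,0],"hand":1},
    {"translation":[0.1,0.9,0],"rot":[0,0,0],"hand":1},
    {"translation":[0.1,0.9,0],"rot":[0,0,0],"hand":1},
    {"translation":[0.1,0.9,0],"rot":[0,0,0],"hand":1},
    {"translation":[0.1,0.9,0],"rot":[0,0,0],"hand":1},
    {"translation":[0.1,0.8,0],"rot":[0,0,0],"hand":1},
    {"translation":[0,0,0],"rot":[0,0,0],"hand":1},
  ],
)

```text
time: 10.88
ee_pos: [0.557, 0.105, 0.0689]
tcp_rot: [0.005, 0.999, -0.053, 0.005]
wrist_force: [0.1, 1.2, -2.5]
grip_width: 0.0227
```

```bash
python3 - <<'E'
from h import *
q=st();print(yaw(),brd(q['ee_pos']))
snap('wrist','w9')
E
```

```text
{'time': 10.8833, 'ee_pos': [0.557, 0.105, 0.0689], 'tcp_rot': [0.0049, 0.9986, -0.0531, 0.0053], 'wrist_force': [0.1309, 1.2029, -2.5057], 'grip_width': 0.0227, 'joint_pos': [0.0397, 0.3696, 1.7013, -0.0122, 1.0612, 1.7228]}
(np.float64(-96.09517415058507), array([ 0.00999205, -0.01024852, -0.99989756])) [0.0214 0.127 ]
```

View pics/w9.png

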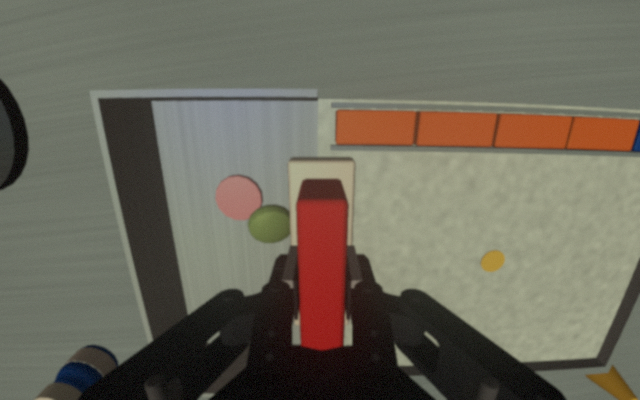

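arm_command(
  motion=[
    {"translation":[0,0,1.5],"rot":[0,0,0],"hand":1},
    {"translation":[0,-1,2.5],"rot":[0,0,0],"hand":1},
    {"translation":[0,-3,2],"rot":[0,0,0],"hand":1},
    {"translation":[-0.3,-3,0],"rot":[0,0,0],"hand":1},
    {"translation":[0,-3,0],"rot":[0,0,0],"hand":1},
  ],
)

```text
time: 11.35
ee_pos: [0.551, 0.0063, 0.1292]
tcp_rot: [0.005, 0.999, -0.048, 0.003]
wrist_force: [-0.2, -0.3, -4.3]
grip_width: 0.023
```

```bash
python3 - <<'E'
from h import *
q=st();print(yaw(),brd(q['ee_pos']))
snap('wrist','w10');snap('top','t10');snap('side','s10');crop('s10',220,160,380,280,5,'s10c')
E
```

```text
{'time': 11.35, 'ee_pos': [0.551, 0.0063, 0.1292], 'tcp_rot': [0.0053, 0.9988, -0.0481, 0.0026], 'wrist_force': [-0.2406, -0.3008, -4.3315], 'grip_width': 0.023, 'joint_pos': [-0.1398, 0.2594, 1.7021, -0.0109, 1.174, 1.5314]}
(np.float64(-95.51171657283395), array([ 0.00464407, -0.01077813, -0.99993113])) [0.026  0.0282]
```

View pics/w10.png

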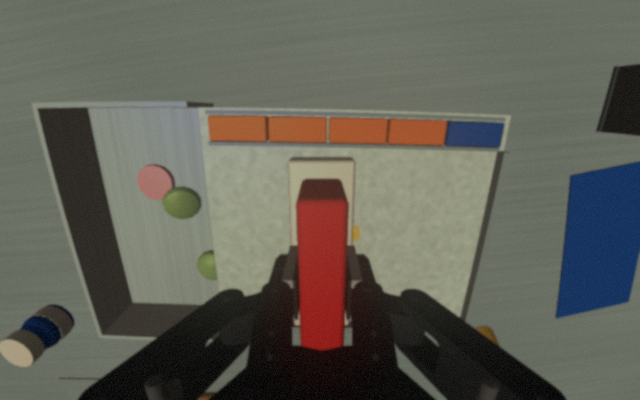

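View pics/s10c.png

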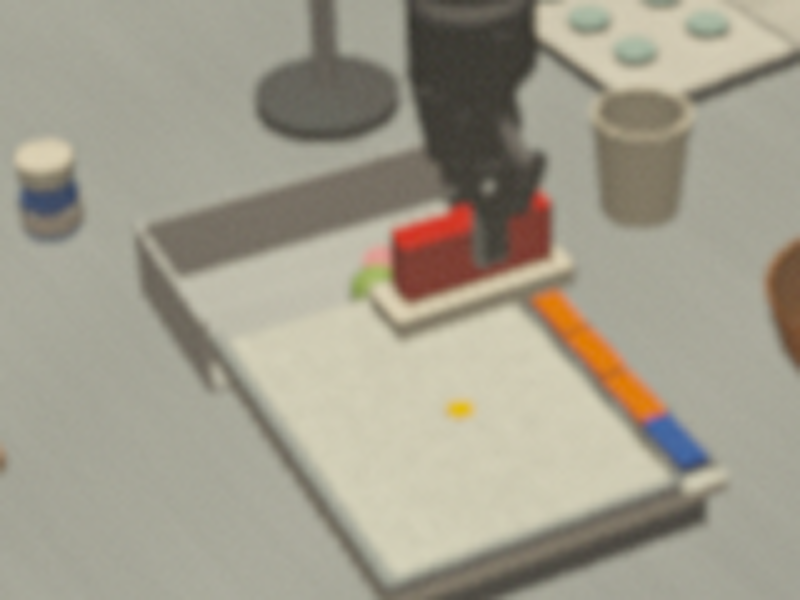

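```bash
python3 - <<'E'
from h import *
s=load('w10')
for p in [(155,182),(145,175),(168,188),(175,203),(190,203),(182,195),(182,212),(207,260),(207,272),(203,265),(213,265),(130,240)]:
    X=byd(s,*p); print(p,X.round(4),brd(X))
E
```

```text
(155, 182) [0.5857 0.1628 0.0176] [0.0439 0.1875]
(145, 175) [0.5931 0.1717 0.016 ] [0.0503 0.1972]
(168, 188) [0.5781 0.1528 0.0157] [0.0374 0.1768]
(175, 203) [0.565  0.1445 0.0251] [0.0253 0.1671]
(190, 203) [0.5621 0.1327 0.0199] [0.0236 0.1551]
(182, 195) [0.5713 0.1374 0.0219] [0.0323 0.1607]
(182, 212) [0.5539 0.1426 0.0206] [0.0145 0.1641]
(207, 260) [0.4969 0.1327 0.016 ] [-0.0413  0.1481]
(207, 272) [0.483  0.1356 0.017 ] [-0.0553  0.1496]
(203, 265) [0.4916 0.1381 0.0166] [-0.047  0.153]
(213, 265) [0.4905 0.1274 0.0165] [-0.047   0.1423]
(130, 240) [0.5221 0.2191 0.0031] [-0.0252  0.2368]
```

arm_command(
  motion=[
    {"translation":[-0.9,-2.5,0],"rot":[0,0,0.02],"hand":1},
    {"translation":[-0.9,-3.3,0],"rot":[0,0,0.02],"hand":1},
    {"translation":[-0.9,-3.3,0],"rot":[0,0,0.02],"hand":1},
    {"translation":[-0.9,-3.5,0],"rot":[0,0,0.02],"hand":1},
    {"translation":[-0.9,-3.5,0],"rot":[0,0,0.03],"hand":1},
    {"translation":[-0.9,-3.5,0],"rot":[0,0,0.03],"hand":1},
    {"translation":[-0.9,-3.5,0],"rot":[0,0,0.02],"hand":1},
    {"translation":[-0.9,-3.5,0],"rot":[0,0,0.02],"hand":1},
    {"translation":[-0.7,-3,0],"rot":[0,0,0],"hand":1},
    {"translation":[-0.5,-1,0],"rot":[0,0,0],"hand":1},
  ],
)

```text
time: 12.33
ee_pos: [0.4631, -0.3033, 0.1266]
tcp_rot: [0.002, 0.999, 0.05, 0.002]
wrist_force: [0.5, -0.4, -2.3]
grip_width: 0.0233
```

```bash
python3 - <<'E'
from h import *
q=st();print(yaw())
E
```

```text
{'time': 12.3333, 'ee_pos': [0.4631, -0.3033, 0.1266], 'tcp_rot': [0.0016, 0.9988, 0.0498, 0.0021], 'wrist_force': [0.4813, -0.352, -2.2719], 'grip_width': 0.0233, 'joint_pos': [-0.7365, 0.2672, 1.6982, 0.0007, 1.171, 0.7344]}
(np.float64(-84.29308381006362), array([ 0.00433793, -0.00300113, -0.99998609]))
```

arm_command(
  motion=[
    {"translation":[0,-0.8,-2],"rot":[-0.004,-0.004,0],"hand":1},
    {"translation":[0,-0.4,-2.5],"rot":[0,0,0],"hand":1},
    {"translation":[0,0,-2],"rot":[0,0,0],"hand":1},
    {"translation":[0,0,-1],"rot":[0,0,0],"hand":1},
    {"translation":[0,0,0],"rot":[0,0,0],"hand":1},
  ],
)

```text
time: 12.75
ee_pos: [0.4635, -0.3174, 0.0499]
tcp_rot: [0.004, 0.999, 0.047, 0.005]
wrist_force: [-1.2, -0.5, -3.5]
grip_width: 0.0232
```

```bash
python3 - <<'E'
from h import *
q=st();print(yaw())
E
```

```text
{'time': 12.75, 'ee_pos': [0.4635, -0.3174, 0.0499], 'tcp_rot': [0.0042, 0.9989, 0.0472, 0.0053], 'wrist_force': [-1.1777, -0.5286, -3.4557], 'grip_width': 0.0232, 'joint_pos': [-0.7555, 0.3861, 1.7268, 0.0021, 1.0154, 0.7196]}
(np.float64(-84.58622089801108), array([ 0.01093105, -0.00781865, -0.99990969]))
```

Down to 0.0345.

arm_command(
  motion=[
    {"translation":[0,0,-0.8],"rot":[0,0,0],"hand":1},
    {"translation":[0,0,-0.4],"rot":[0,0,0],"hand":1},
    {"translation":[0,0,-0.3],"rot":[0,0,0],"hand":1},
    {"translation":[0,0,0],"rot":[0,0,0],"hand":1},
  ],
)

```text
time: 13.08
ee_pos: [0.4656, -0.3158, 0.0354]
tcp_rot: [0.005, 0.999, 0.049, 0.006]
wrist_force: [-0.3, 0.1, -2.7]
grip_width: 0.0232
```

```bash
python3 - <<'E'
from h import *
q=st();print(yaw())
E
```

```text
{'time': 13.0833, 'ee_pos': [0.4656, -0.3158, 0.0354], 'tcp_rot': [0.0046, 0.9988, 0.0488, 0.0061], 'wrist_force': [-0.2583, 0.0577, -2.6611], 'grip_width': 0.0232, 'joint_pos': [-0.7512, 0.4095, 1.7311, 0.0029, 0.9858, 0.7203]}
(np.float64(-84.40370347058206), array([ 0.01272724, -0.00857309, -0.99988225]))
```

arm_command(
  motion=[
    {"translation":[-0.1,0,-0.12],"rot":[0,0.003,0],"hand":1},
    {"translation":[0,0,0],"rot":[0,0,0],"hand":0.4},
    {"translation":[0,0,0],"rot":[0,0,0],"hand":0},
    {"translation":[0,0,0],"rot":[0,0,0],"hand":-0.5},
    {"translation":[0,0,0],"rot":[0,0,0],"hand":-1},
    {"translation":[0,0,0],"rot":[0,0,0],"hand":-1},
    {"translation":[0,0,3],"rot":[0,0,0],"hand":-1},
    {"translation":[0,0,4],"rot":[0,0,0],"hand":-1},
    {"translation":[0,0,4],"rot":[0,0,0],"hand":-1},
    {"translation":[0,0,4],"rot":[0,0,0],"hand":-1},
  ],
)

```text
time: 13.92
ee_pos: [0.4598, -0.3113, 0.182]
tcp_rot: [-0.002, 0.999, 0.049, -0.001]
wrist_force: [0.9, -1.3, -0.4]
grip_width: 0.0855
```

```bash
python3 - <<'E'
from h import *
q=st();print(yaw())
snap('wrist','w11')
E
```

```text
{'time': 13.9167, 'ee_pos': [0.4598, -0.3113, 0.182], 'tcp_rot': [-0.0016, 0.9988, 0.0488, -0.0014], 'wrist_force': [0.853, -1.3452, -0.3621], 'grip_width': 0.0855, 'joint_pos': [-0.7511, 0.213, 1.6399, 0.0002, 1.293, 0.722]}
(np.float64(-84.40353539705865), array([-0.0029869 ,  0.00308672, -0.99999078]))
```

View pics/w11.png

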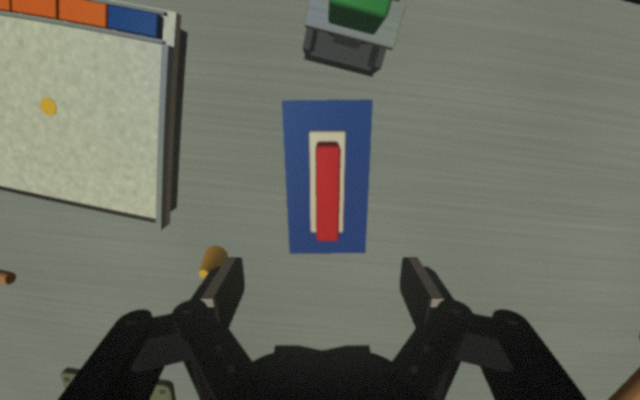

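arm_command(
  motion=[
    {"translation":[1.5,-0.1,0],"rot":[0,0,0.122],"hand":-1},
    {"translation":[1.5,-0.1,0],"rot":[0,0,0.122],"hand":-1},
    {"translation":[1.5,-0.1,0],"rot":[0,0,0.122],"hand":-1},
    {"translation":[1.5,-0.1,0],"rot":[0,0,0.122],"hand":-1},
    {"translation":[1.5,-0.1,0],"rot":[0,0,0.122],"hand":-1},
    {"translation":[1.5,-0.1,0],"rot":[0,0,0.122],"hand":-1},
    {"translation":[1.5,-0.1,0],"rot":[0,0,0.122],"hand":-1},
    {"translation":[1.5,-0.1,0],"rot":[0,0,0.122],"hand":-1},
    {"translation":[1.5,-0.1,0],"rot":[0,0,0.122],"hand":-1},
    {"translation":[1.5,-0.1,0],"rot":[0,0,0.122],"hand":-1},
  ],
)

```text
time: 14.8
ee_pos: [0.6228, -0.3302, 0.2034]
tcp_rot: [0.007, 0.781, 0.624, 0.016]
wrist_force: [0.4, -0.4, -0.1]
grip_width: 0.0857
```

arm_command(
  motion=[
    {"translation":[0.5,0,0],"rot":[0,0,0.06],"hand":-1},
    {"translation":[0,0,0],"rot":[0,0,0.03],"hand":-1},
    {"translation":[0,0,0],"rot":[0,0,0],"hand":-1},
  ],
)

```text
time: 15.05
ee_pos: [0.6313, -0.3303, 0.2022]
tcp_rot: [0.007, 0.749, 0.663, 0.017]
wrist_force: [1.1, 0.1, -0.2]
grip_width: 0.0854
```

```bash
python3 - <<'E'
from h import *
q=st();print(yaw())
snap('wrist','w12')
E
```

```text
{'time': 15.05, 'ee_pos': [0.6313, -0.3303, 0.2022], 'tcp_rot': [0.0067, 0.7487, 0.6627, 0.0165], 'wrist_force': [1.0647, 0.0779, -0.2056], 'grip_width': 0.0854, 'joint_pos': [-0.6164, 0.5005, 1.2125, 0.0295, 1.4081, -0.4991]}
(np.float64(-6.993424004581849), array([ 0.03368325,  0.01185617, -0.99936223]))
```

View pics/w12.png

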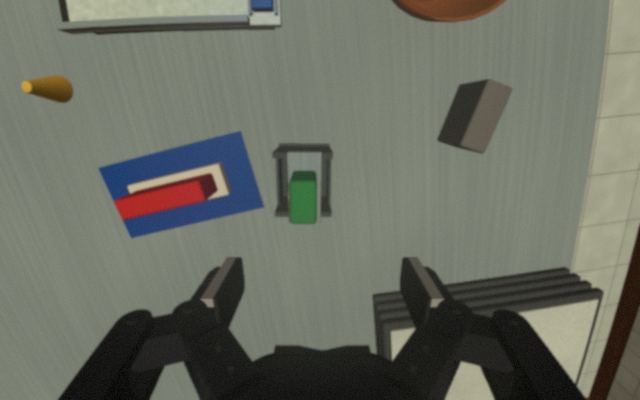

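```bash
python3 - <<'E'
from h import *
crop('w12',255,130,350,240,5,'d12')
E
```

```text
(no output)
```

View pics/d12.png

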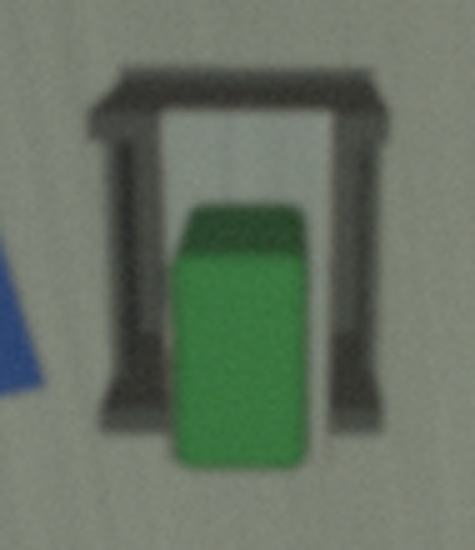

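```bash
python3 - <<'E'
from h import *
s=load('w12')
def P(pts,x0,y0,k,z): 
    return np.array([atz(s,(x+.5)/k-.5+x0,(y+.5)/k-.5+y0,z) for x,y in pts])
def rep(n,e):
    a=(e[0]+e[1]-e[2]-e[3]); b=(e[0]+e[3]-e[1]-e[2]); print(n,e.mean(0).round(4),'long',np.linalg.norm(a)/2,np.degrees(np.arctan2(a[1],a[0])),'w',np.linalg.norm(b)/2,np.degrees(np.arctan2(b[1],b[0])))
rep('handle',P([(176,254),(306,254),(306,467),(176,467)],255,130,5,.118))
rep('outerwalltops',P([(92,138),(388,138),(382,432),(102,432)],255,130,5,.06))
rep('plate',P([(162,110),(332,110),(330,440),(166,440)],255,130,5,.07))
E
```

```text
handle [ 0.6193 -0.3208  0.118 ] long 0.03875941989201519 81.77478455396077 w 0.022505408031270057 172.38388604987733
outerwalltops [ 0.6172 -0.3227  0.06  ] long 0.06487172784957257 82.17150038865341 w 0.06145170756227113 172.47126048688537
plate [ 0.6194 -0.3184  0.07  ] long 0.06997532353201014 82.04564260165878 w 0.03433154635880703 172.48032008268666
```

arm_command(
  motion=[
    {"translation":[-0.6,0.4,-1],"rot":[-0.006,0.016,-0.01],"hand":-1},
    {"translation":[-0.4,0.3,-2],"rot":[-0.004,0.012,-0.005],"hand":-1},
    {"translation":[-0.2,0.2,-2],"rot":[0,0,0],"hand":-1},
    {"translation":[0,0,-1],"rot":[0,0,0],"hand":-1},
    {"translation":[0,0,0],"rot":[0,0,0],"hand":-1},
  ],
)

```text
time: 15.52
ee_pos: [0.6165, -0.3205, 0.1397]
tcp_rot: [0.002, 0.757, 0.654, 0.001]
wrist_force: [-0.4, 0.3, -1.2]
grip_width: 0.0857
```

```bash
python3 - <<'E'
from h import *
q=st();print(yaw())
E
```

```text
{'time': 15.5167, 'ee_pos': [0.6165, -0.3205, 0.1397], 'tcp_rot': [0.0017, 0.7565, 0.654, 0.0009], 'wrist_force': [-0.406, 0.2722, -1.2437], 'grip_width': 0.0857, 'joint_pos': [-0.6042, 0.5294, 1.3021, 0.0008, 1.3064, -0.4592]}
(np.float64(-8.319034983187844), array([ 0.00347986, -0.00141173, -0.99999295]))
```

arm_command(
  motion=[
    {"translation":[0.25,0,-2],"rot":[0,0.002,0.004],"hand":-1},
    {"translation":[0,0,-2],"rot":[0,0,0],"hand":-1},
    {"translation":[0,0,-1.3],"rot":[0,0,0],"hand":-1},
    {"translation":[0,0,0],"rot":[0,0,0],"hand":-1},
  ],
)

```text
time: 15.85
ee_pos: [0.6188, -0.3208, 0.0868]
tcp_rot: [0.002, 0.756, 0.655, -0.0]
wrist_force: [-0.4, -0.2, -0.2]
grip_width: 0.0854
```

```bash
python3 - <<'E'
from h import *
q=st();print(yaw())
E
```

```text
{'time': 15.85, 'ee_pos': [0.6188, -0.3208, 0.0868], 'tcp_rot': [0.0021, 0.756, 0.6546, -0.0001], 'wrist_force': [-0.4163, -0.166, -0.182], 'grip_width': 0.0854, 'joint_pos': [-0.6016, 0.5886, 1.3291, -0.0014, 1.2198, -0.4577]}
(np.float64(-8.21865623216405), array([ 0.0025861 , -0.00334971, -0.99999105]))
```

arm_command(
  motion=[
    {"translation":[0,0,-0.7],"rot":[0,0,0],"hand":-1},
    {"translation":[0,0,0],"rot":[0,0,0],"hand":0},
    {"translation":[0,0,0],"rot":[0,0,0],"hand":0.3},
    {"translation":[0,0,0],"rot":[0,0,0],"hand":1},
    {"translation":[0,0,0],"rot":[0,0,0],"hand":1},
    {"translation":[0,0,0],"rot":[0,0,0],"hand":1},
    {"translation":[0,0,0],"rot":[0,0,0],"hand":1},
    {"translation":[0,0,0],"rot":[0,0,0],"hand":1},
  ],
  squeeze=110,
)

```text
time: 16.52
ee_pos: [0.6207, -0.3227, 0.0846]
tcp_rot: [0.005, 0.756, 0.654, 0.0]
wrist_force: [-0.3, -0.8, -3.7]
grip_width: 0.0228
```

```bash
python3 - <<'E'
from h import *
q=st();print(yaw())
snap('wrist','w13')
E
```

```text
{'time': 16.5167, 'ee_pos': [0.6207, -0.3227, 0.0846], 'tcp_rot': [0.0053, 0.7563, 0.6542, 0.0004], 'wrist_force': [-0.3386, -0.7517, -3.7098], 'grip_width': 0.0228, 'joint_pos': [-0.6021, 0.5922, 1.3283, -0.0021, 1.2106, -0.4568]}
(np.float64(-8.27906612127695), array([ 0.00747796, -0.00752072, -0.99994376]))
```

View pics/w13.png

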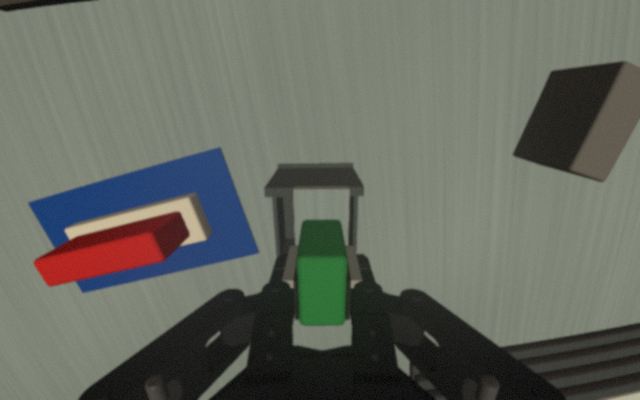

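```bash
python3 - <<'E'
from h import *
s=load('w13')
z=[byd(s,u,v) for u in range(308,340,4) for v in range(265,315,6)]; print(np.mean(z,0),np.std(z,0))
s=load('w12')
z=[byd(s,u,v) for u in range(292,314,3) for v in range(186,220,4)]; print(np.mean(z,0),np.std(z,0))
E
```

```text
[ 0.62189325 -0.31781786  0.12044363] [0.00456188 0.01271297 0.01268479]
[ 0.61912782 -0.32049235  0.1184627 ] [0.00604966 0.00927458 0.00063708]
```

```bash
python3 - <<'E'
from h import *
s=load('w13')
for v in range(262,322,8): print([round(float(byd(s,u,v)[2]),4) for u in (306,314,322,330,338)])
E
```

```text
[0.1185, 0.1192, 0.1186, 0.1182, 0.1187]
[0.1186, 0.1195, 0.1185, 0.1193, 0.1193]
[0.119, 0.1188, 0.1188, 0.1183, 0.1191]
[0.1191, 0.1177, 0.1182, 0.1183, 0.1193]
[0.1185, 0.1196, 0.1191, 0.119, 0.1197]
[0.118, 0.1192, 0.1191, 0.1196, 0.119]
[0.1186, 0.1202, 0.1188, 0.1193, 0.1193]
[0.1187, 0.1184, 0.1197, 0.1193, 0.1194]
```

arm_command(
  motion=[
    {"translation":[0,0,1.5],"rot":[0,0,0],"hand":1},
    {"translation":[0,0,3],"rot":[0,0,0],"hand":1},
    {"translation":[0,0,3],"rot":[0,0,0],"hand":1},
    {"translation":[0,0.5,1.5],"rot":[0,0,0],"hand":1},
    {"translation":[-0.3,3,0],"rot":[0,0,0.01],"hand":1},
    {"translation":[-0.4,3,0],"rot":[0,0,0.01],"hand":1},
    {"translation":[-0.4,3.5,0],"rot":[0,0,0.01],"hand":1},
    {"translation":[-0.3,3.5,0],"rot":[0,0,0.005],"hand":1},
    {"translation":[-0.3,2.5,0],"rot":[0,0,0],"hand":1},
    {"translation":[0,1,0],"rot":[0,0,0],"hand":1},
  ],
)

```text
time: 17.4
ee_pos: [0.5997, -0.1497, 0.1835]
tcp_rot: [0.005, 0.747, 0.665, 0.001]
wrist_force: [-1.1, 0.1, -3.5]
grip_width: 0.0227
```

arm_command(
  motion=[
    {"translation":[0,0,0],"rot":[0,0,0],"hand":1},
    {"translation":[0,0,0],"rot":[0,0,0],"hand":1},
  ],
)

```text
time: 17.57
ee_pos: [0.5999, -0.147, 0.1851]
tcp_rot: [0.006, 0.746, 0.666, 0.001]
wrist_force: [-0.4, -0.7, -3.0]
grip_width: 0.0226
```

```bash
python3 - <<'E'
from h import *
q=st();print(yaw(),brd(q['ee_pos']))
snap('wrist','w14');snap('side','s14');crop('s14',240,120,440,300,4,'s14c')
E
```

```text
{'time': 17.5667, 'ee_pos': [0.5999, -0.147, 0.1851], 'tcp_rot': [0.0059, 0.7455, 0.6665, 0.0011], 'wrist_force': [-0.4055, -0.7415, -3.0249], 'grip_width': 0.0226, 'joint_pos': [-0.3786, 0.3272, 1.4885, -0.0035, 1.3143, -0.2659]}
(np.float64(-6.405870221585863), array([ 0.00951531, -0.00739755, -0.99992736])) [ 0.0908 -0.1191]
```

View pics/w14.png

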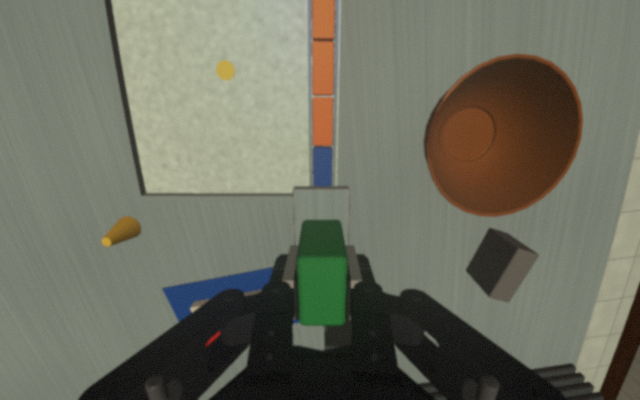

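View pics/s14c.png

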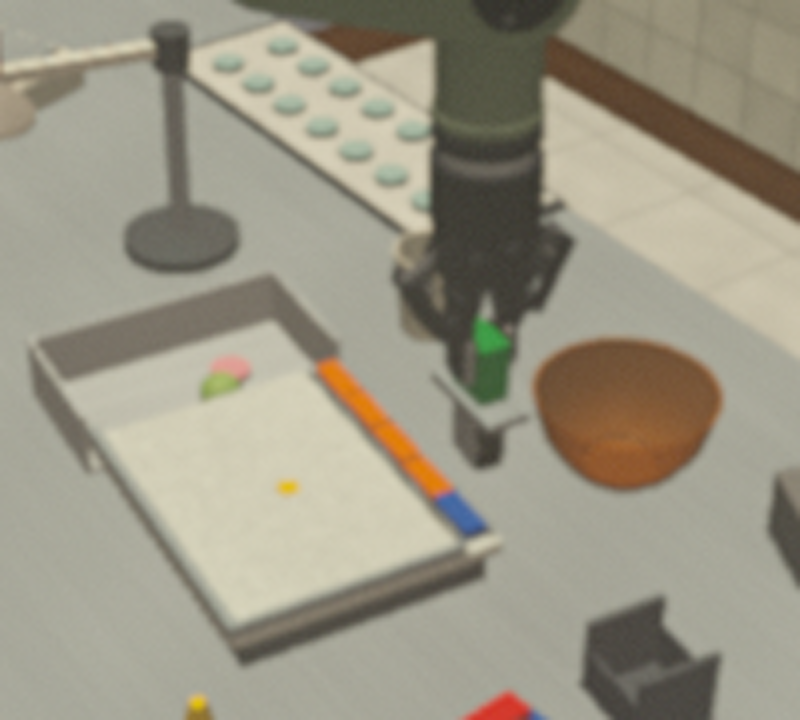

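```bash
python3 - <<'E'
from h import *
crop('w14',270,0,370,200,3,'d14')
s=load('w14')
for p,z in [((322.5,165),.048),((322.5,95),.048),((322.5,20),.048),((322,225),.12)]: X=atz(s,*p,z);print(p,X.round(4),brd(X))
X=[atz(s,*p,.1671) for p in ((294,187),(348,187))]; print(X,brd((X[0]+X[1])/2))
E
```

```text
(322.5, 165) [ 0.6059 -0.1195  0.048 ] [ 0.0938 -0.0911]
(322.5, 95) [ 0.6134 -0.0526  0.048 ] [ 0.0942 -0.0237]
(322.5, 20) [0.6204 0.0102 0.048 ] [0.0945 0.0394]
(322, 225) [ 0.6006 -0.1542  0.12  ] [ 0.0923 -0.1261]
[array([ 0.58846692, -0.10675334,  0.1671    ]), array([ 0.62081979, -0.11049666,  0.1671    ])] [ 0.0915 -0.0804]
```

View pics/d14.png

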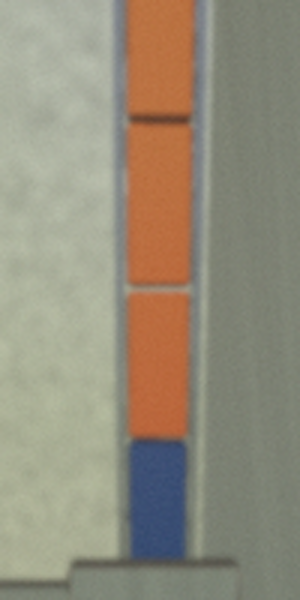

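arm_command(
  motion=[
    {"translation":[0.3,0.8,-1],"rot":[0,0,0.005],"hand":1},
    {"translation":[0,0,-2],"rot":[0,0,0],"hand":1},
    {"translation":[0,0,-1.2],"rot":[0,0,0],"hand":1},
    {"translation":[0,0,0],"rot":[0,0,0],"hand":1},
  ],
)

```text
time: 18.0
ee_pos: [0.6051, -0.1447, 0.1413]
tcp_rot: [0.008, 0.746, 0.665, 0.002]
wrist_force: [-0.3, 0.1, -3.6]
grip_width: 0.0227
```

```bash
python3 - <<'E'
from h import *
q=st();print(yaw(),brd(q['ee_pos']))
E
```

```text
{'time': 18.0, 'ee_pos': [0.6051, -0.1447, 0.1413], 'tcp_rot': [0.0081, 0.7464, 0.6654, 0.0018], 'wrist_force': [-0.2658, 0.0559, -3.5702], 'grip_width': 0.0227, 'joint_pos': [-0.3717, 0.3775, 1.5178, -0.0044, 1.2303, -0.2557]}
(np.float64(-6.560012075862824), array([ 0.01343361, -0.00963848, -0.99986331])) [ 0.0957 -0.1163]
```

arm_command(
  motion=[
    {"translation":[-0.2,0.5,-0.6],"rot":[0.002,0.005,0.008],"hand":1},
    {"translation":[0,0,-0.4],"rot":[0,0,0],"hand":1},
    {"translation":[0,0,0],"rot":[0,0,0],"hand":1},
  ],
)

```text
time: 18.25
ee_pos: [0.6022, -0.1404, 0.1285]
tcp_rot: [0.004, 0.744, 0.668, -0.0]
wrist_force: [-0.7, -0.2, -3.2]
grip_width: 0.0227
```

```bash
python3 - <<'E'
from h import *
q=st();print(yaw(),brd(q['ee_pos']))
E
```

```text
{'time': 18.25, 'ee_pos': [0.6022, -0.1404, 0.1285], 'tcp_rot': [0.0039, 0.7442, 0.6679, -0.0003], 'wrist_force': [-0.7252, -0.1791, -3.1628], 'grip_width': 0.0227, 'joint_pos': [-0.3668, 0.3899, 1.5295, -0.0043, 1.2155, -0.2574]}
(np.float64(-6.187125248049456), array([ 0.00485891, -0.00616908, -0.99996917])) [ 0.0924 -0.1123]
```

Now press down gently.

arm_command(
  motion=[
    {"translation":[0.1,0,-0.3],"rot":[0,0,0],"hand":1},
    {"translation":[0,0,-0.3],"rot":[0,0,0],"hand":1},
    {"translation":[0,0,-0.3],"rot":[0,0,0],"hand":1},
  ],
)

```text
time: 18.5
ee_pos: [0.604, -0.141, 0.1219]
tcp_rot: [0.005, 0.744, 0.668, -0.0]
wrist_force: [-4.4, 1.1, 3.8]
grip_width: 0.0228
```

```bash
python3 - <<'E'
from h import *
q=st();print(yaw(),brd(q['ee_pos']))
E
```

```text
{'time': 18.5, 'ee_pos': [0.604, -0.141, 0.1219], 'tcp_rot': [0.0047, 0.7442, 0.668, -0.0003], 'wrist_force': [-4.3794, 1.0706, 3.7913], 'grip_width': 0.0228, 'joint_pos': [-0.3663, 0.4002, 1.5302, -0.0051, 1.203, -0.2566]}
(np.float64(-6.1751314905584955), array([ 0.00593326, -0.00739653, -0.99995504])) [ 0.0942 -0.1126]
```

arm_command(
  motion=[
    {"translation":[-0.05,0,-0.4],"rot":[0,0,0],"hand":1},
    {"translation":[0,0,-0.4],"rot":[0,0,0],"hand":1},
  ],
)

```text
time: 18.67
ee_pos: [0.6043, -0.1422, 0.1206]
tcp_rot: [0.006, 0.744, 0.668, -0.001]
wrist_force: [-10.5, 1.6, 22.2]
grip_width: 0.0228
```

```bash
python3 - <<'E'
from h import *
q=st();print(yaw(),brd(q['ee_pos']))
E
```

```text
{'time': 18.6667, 'ee_pos': [0.6043, -0.1422, 0.1206], 'tcp_rot': [0.0062, 0.7439, 0.6683, -0.0009], 'wrist_force': [-10.4638, 1.5918, 22.2013], 'grip_width': 0.0228, 'joint_pos': [-0.3667, 0.4018, 1.531, -0.0078, 1.1986, -0.2569]}
(np.float64(-6.127270118333032), array([ 0.00695833, -0.01041682, -0.99992153])) [ 0.0946 -0.1138]
```

arm_command(
  motion=[
    {"translation":[0.0,0.8,-0.25],"rot":[0,0,0],"hand":1},
    {"translation":[0.06,0.8,-0.25],"rot":[0,0,0],"hand":1},
    {"translation":[0.06,0.8,-0.25],"rot":[0,0,0],"hand":1},
    {"translation":[0.08,0.8,-0.25],"rot":[0,0,0],"hand":1},
  ],
)

```text
time: 19.0
ee_pos: [0.6069, -0.1144, 0.1209]
tcp_rot: [0.01, 0.744, 0.668, -0.003]
wrist_force: [-6.2, 0.2, 8.6]
grip_width: 0.0226
```

```bash
python3 - <<'E'
from h import *
q=st();print(yaw(),brd(q['ee_pos']))
E
```

```text
{'time': 19.0, 'ee_pos': [0.6069, -0.1144, 0.1209], 'tcp_rot': [0.0102, 0.7445, 0.6676, -0.0028], 'wrist_force': [-6.176, 0.2182, 8.5891], 'grip_width': 0.0226, 'joint_pos': [-0.3185, 0.3932, 1.5424, -0.0161, 1.1912, -0.2038]}
(np.float64(-6.230485153031493), array([ 0.00945   , -0.01890208, -0.99977668])) [ 0.0943 -0.0859]
```

arm_command(
  motion=[
    {"translation":[0.05,0.8,-0.35],"rot":[0.004,0,0],"hand":1},
    {"translation":[0.05,0.8,-0.35],"rot":[0.004,0,0],"hand":1},
    {"translation":[0.06,0.8,-0.35],"rot":[0.002,0,0],"hand":1},
    {"translation":[0.08,0.8,-0.35],"rot":[0.002,0,0],"hand":1},
  ],
)

```text
time: 19.33
ee_pos: [0.6105, -0.0869, 0.1208]
tcp_rot: [0.012, 0.744, 0.668, -0.002]
wrist_force: [-7.6, -0.4, 14.3]
grip_width: 0.0227
```

```bash
python3 - <<'E'
from h import *
q=st();print(yaw(),brd(q['ee_pos']))
E
```

```text
{'time': 19.3333, 'ee_pos': [0.6105, -0.0869, 0.1208], 'tcp_rot': [0.0115, 0.744, 0.6681, -0.0021], 'wrist_force': [-7.632, -0.3921, 14.2894], 'grip_width': 0.0227, 'joint_pos': [-0.2735, 0.3901, 1.5469, -0.0171, 1.1874, -0.1599]}
(np.float64(-6.140825276144657), array([ 0.01227227, -0.01995545, -0.99972555])) [ 0.095  -0.0582]
```

arm_command(
  motion=[
    {"translation":[0.0,0.9,-0.35],"rot":[0.006,0.002,0],"hand":1},
    {"translation":[0.03,0.9,-0.35],"rot":[0.006,0.002,0],"hand":1},
    {"translation":[0.05,0.9,-0.35],"rot":[0.004,0.002,0],"hand":1},
    {"translation":[0.06,0.9,-0.35],"rot":[0.004,0,0],"hand":1},
    {"translation":[0.06,0.9,-0.35],"rot":[0.004,0,0],"hand":1},
  ],
)

```text
time: 19.75
ee_pos: [0.6155, -0.0465, 0.1208]
tcp_rot: [0.008, 0.744, 0.669, 0.002]
wrist_force: [-7.2, 0.1, 13.6]
grip_width: 0.0226
```

```bash
python3 - <<'E'
from h import *
q=st();print(yaw(),brd(q['ee_pos']))
E
```

```text
{'time': 19.75, 'ee_pos': [0.6155, -0.0465, 0.1208], 'tcp_rot': [0.0083, 0.7435, 0.6687, 0.002], 'wrist_force': [-7.2224, 0.0563, 13.5926], 'grip_width': 0.0226, 'joint_pos': [-0.2122, 0.3915, 1.5451, -0.007, 1.1893, -0.1037]}
(np.float64(-6.064174454173784), array([ 0.0139973 , -0.00965863, -0.99985538])) [ 0.0957 -0.0175]
```

arm_command(
  motion=[
    {"translation":[-0.05,0.9,-0.35],"rot":[0,0.003,0],"hand":1},
    {"translation":[-0.05,0.9,-0.35],"rot":[0,0.003,0],"hand":1},
    {"translation":[-0.02,0.9,-0.35],"rot":[0,0.002,0],"hand":1},
    {"translation":[0,0.9,-0.35],"rot":[0,0,0],"hand":1},
    {"translation":[0,0.9,-0.35],"rot":[0,0,0],"hand":1},
  ],
)

```text
time: 20.17
ee_pos: [0.6197, -0.0051, 0.1208]
tcp_rot: [0.015, 0.743, 0.669, 0.0]
wrist_force: [-4.5, -0.2, 9.0]
grip_width: 0.0227
```

```bash
python3 - <<'E'
from h import *
q=st();print(yaw(),brd(q['ee_pos']))
snap('wrist','w15')
E
```

```text
{'time': 20.1667, 'ee_pos': [0.6197, -0.0051, 0.1208], 'tcp_rot': [0.0148, 0.7432, 0.6689, 0.0], 'wrist_force': [-4.464, -0.2404, 8.9752], 'grip_width': 0.0227, 'joint_pos': [-0.1379, 0.3931, 1.5428, -0.0206, 1.183, -0.0253]}
(np.float64(-6.0084502272636255), array([ 0.01985136, -0.02201012, -0.99956064])) [0.0955 0.0241]
```

View pics/w15.png

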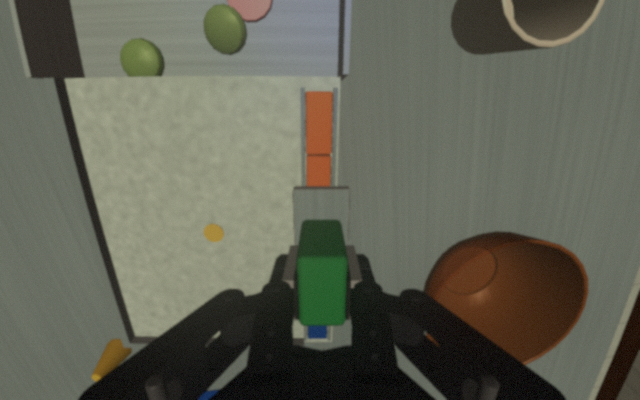

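```bash
python3 - <<'E'
from h import *
s=load('w15')
for p,z in [((318.5,175),.048),((319,100),.048),((317.5,331),.043)]: X=atz(s,*p,z);print(p,X.round(4),brd(X))
X=[atz(s,*p,.107) for p in ((293.5,187),(348.5,187))]; print(X,brd((X[0]+X[1])/2))
E
```

```text
(318.5, 175) [0.6228 0.0268 0.048 ] [0.0952 0.0562]
(319, 100) [0.6293 0.0828 0.048 ] [0.0958 0.1126]
(317.5, 331) [ 0.6038 -0.1375  0.043 ] [ 0.0937 -0.1092]
[array([0.60852179, 0.03624869, 0.107     ]), array([0.64052937, 0.03264801, 0.107     ])] [0.0961 0.064 ]
```

arm_command(
  motion=[
    {"translation":[0,0.9,-0.42],"rot":[0.006,0.004,0],"hand":1},
    {"translation":[0.02,0.9,-0.42],"rot":[0.006,0.004,0],"hand":1},
    {"translation":[0.02,0.9,-0.42],"rot":[0.004,0.003,0],"hand":1},
    {"translation":[0.04,0.9,-0.42],"rot":[0.004,0.002,0],"hand":1},
    {"translation":[0.04,0.9,-0.42],"rot":[0.003,0.002,0],"hand":1},
  ],
)

```text
time: 20.63
ee_pos: [0.6254, 0.0396, 0.1208]
tcp_rot: [0.007, 0.743, 0.67, 0.004]
wrist_force: [-6.5, -1.8, 14.1]
grip_width: 0.0226
```

```bash
python3 - <<'E'
from h import *
q=st();print(yaw(),brd(q['ee_pos']))
E
```

```text
{'time': 20.6333, 'ee_pos': [0.6254, 0.0396, 0.1208], 'tcp_rot': [0.0075, 0.7425, 0.6697, 0.0039], 'wrist_force': [-6.455, -1.7955, 14.1384], 'grip_width': 0.0226, 'joint_pos': [-0.0725, 0.409, 1.5203, -0.005, 1.1961, 0.0323]}
(np.float64(-5.9005153321575845), array([ 0.01583017, -0.00579803, -0.99985788])) [0.0964 0.0692]
```

arm_command(
  motion=[
    {"translation":[-0.04,0.9,-0.42],"rot":[0,0.003,0],"hand":1},
    {"translation":[-0.02,0.9,-0.42],"rot":[0,0.003,0],"hand":1},
    {"translation":[0,0.9,-0.42],"rot":[0,0.002,0],"hand":1},
    {"translation":[0,0.9,-0.42],"rot":[0,0,0],"hand":1},
    {"translation":[0,0.7,-0.42],"rot":[0,0,0],"hand":1},
  ],
)

```text
time: 21.05
ee_pos: [0.6297, 0.0837, 0.1207]
tcp_rot: [0.01, 0.742, 0.67, 0.005]
wrist_force: [-8.7, 0.6, 14.2]
grip_width: 0.0227
```

```bash
python3 - <<'E'
from h import *
q=st();print(yaw(),brd(q['ee_pos']))
snap('wrist','w16')
E
```

```text
{'time': 21.05, 'ee_pos': [0.6297, 0.0837, 0.1207], 'tcp_rot': [0.01, 0.7424, 0.6699, 0.0046], 'wrist_force': [-8.7202, 0.5503, 14.182], 'grip_width': 0.0227, 'joint_pos': [0.0004, 0.4235, 1.4999, -0.0093, 1.1979, 0.1062]}
(np.float64(-5.870463366074785), array([ 0.02034743, -0.00867208, -0.99975536])) [0.0961 0.1135]
```

View pics/w16.png

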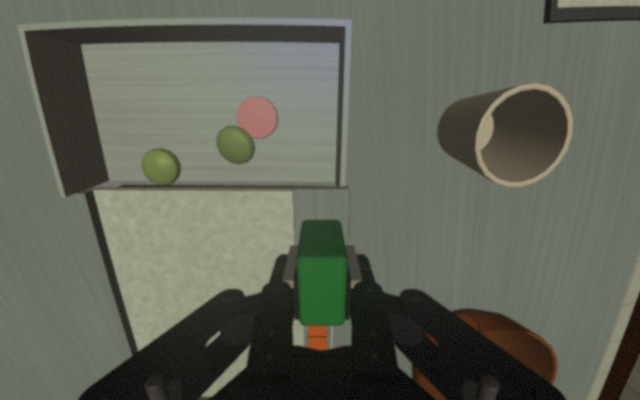

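arm_command(
  motion=[
    {"translation":[-0.05,0.4,-0.4],"rot":[0,0.003,0],"hand":1},
    {"translation":[0,0.1,-0.4],"rot":[0,0,0],"hand":1},
    {"translation":[0,0,1],"rot":[0,0,0],"hand":1},
    {"translation":[0,0,2],"rot":[0,0.003,0],"hand":1},
    {"translation":[0,0,3],"rot":[0,0.003,0],"hand":1},
    {"translation":[0,-2,2],"rot":[0,0,0],"hand":1},
    {"translation":[-0.2,-3.5,0],"rot":[0,0,0],"hand":1},
    {"translation":[-0.3,-4,0],"rot":[0,0,0],"hand":1},
    {"translation":[-0.3,-4,0],"rot":[0,0,0],"hand":1},
    {"translation":[-0.3,-4,0],"rot":[0,0,0],"hand":1},
  ],
)

```text
time: 21.93
ee_pos: [0.6229, -0.0771, 0.208]
tcp_rot: [0.012, 0.736, 0.677, 0.011]
wrist_force: [-0.2, 0.4, -2.4]
grip_width: 0.0223
```

arm_command(
  motion=[
    {"translation":[-0.3,-4,0],"rot":[0,0,0],"hand":1},
    {"translation":[-0.3,-4,0],"rot":[0,0,0],"hand":1},
    {"translation":[-0.2,-1,0],"rot":[0,0,0],"hand":1},
    {"translation":[0,0,0],"rot":[0,0,0],"hand":1},
  ],
)

```text
time: 22.27
ee_pos: [0.6149, -0.1816, 0.2104]
tcp_rot: [0.018, 0.739, 0.674, 0.011]
wrist_force: [0.2, 0.6, -3.5]
grip_width: 0.023
```

```bash
python3 - <<'E'
from h import *
q=st();print(yaw(),brd(q['ee_pos']))
s=snap('wrist','w17')
t=snap('top','t17')
snap('side','s17');crop('s17',220,160,380,300,5,'s17c')
for by in (-.112,-.096,-.08,-.064,-.048,-.032,-.016,0,.016,.032,.048,.064,.08,.096,.112):
    c,d=np.cos(-.099),np.sin(-.099); X=np.array([.5222+c*.095-d*by,-.019+d*.095+c*by,.045])
    o=[by]
    for im in (s,t,load('top0')):
        u,v=proj(im,X)[0]
        if 0<=u<639 and 0<=v<399: 
            zs=[byd(im,u+a,v+b)[2] for a in(-1,0,1) for b in(-1,0,1)]; o.append(round(float(np.median(zs)),4))
        else: o.append(None)
    print(o)
E
```

```text
{'time': 22.2667, 'ee_pos': [0.6149, -0.1816, 0.2104], 'tcp_rot': [0.0177, 0.7388, 0.6736, 0.0114], 'wrist_force': [0.1887, 0.5701, -3.4742], 'grip_width': 0.023, 'joint_pos': [-0.4256, 0.3336, 1.4266, 0.0072, 1.3399, -0.3349]}
(np.float64(-5.272265516813365), array([ 0.04070615, -0.01073157, -0.99911353])) [ 0.1094 -0.1519]
[-0.112, 0.0436, 0.5106, 0.0469]
[-0.096, 0.0437, 0.0431, 0.046]
[-0.08, 0.0439, 0.0417, 0.0456]
[-0.064, 0.0437, 0.0449, 0.0444]
[-0.048, 0.0431, 0.045, 0.0472]
[-0.032, 0.0432, 0.0428, 0.0483]
[-0.016, 0.0429, 0.0435, 0.0451]
[0, 0.0437, 0.0432, 0.0477]
[0.016, 0.0431, 0.0433, 0.0473]
[0.032, None, 0.0412, 0.0466]
[0.048, None, 0.0436, 0.0466]
[0.064, None, 0.0442, 0.0471]
[0.08, None, 0.0426, 0.0493]
[0.096, None, 0.0435, 0.0471]
[0.112, None, 0.0444, 0.0474]
```

View pics/w17.png

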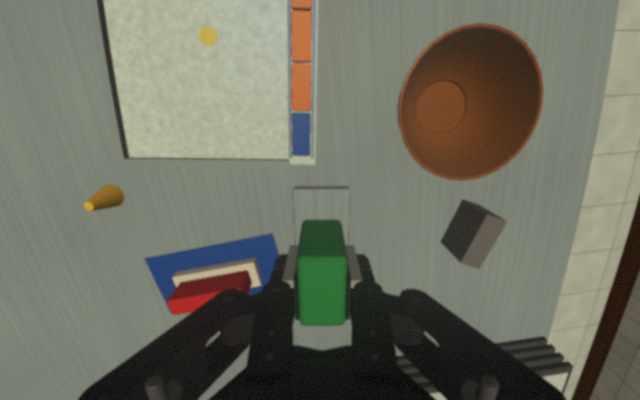

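View pics/s17c.png

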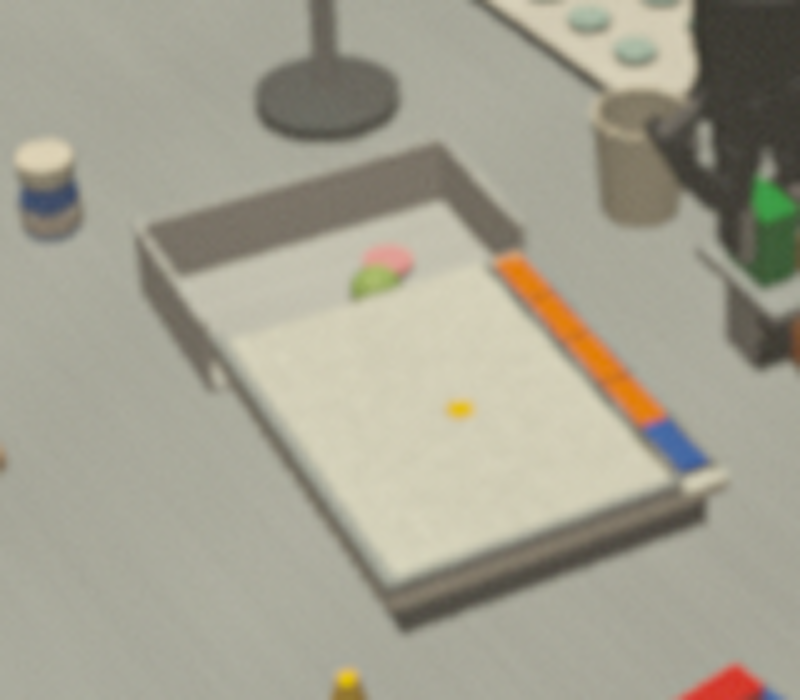

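arm_command(
  motion=[
    {"translation":[0.1,-2,0],"rot":[0,0.01,-0.015],"hand":1},
    {"translation":[0.1,-3,0],"rot":[0,0.01,-0.015],"hand":1},
    {"translation":[0.1,-3,-0.5],"rot":[0,0.008,-0.015],"hand":1},
    {"translation":[0.1,-3,-0.5],"rot":[0,0.004,-0.01],"hand":1},
    {"translation":[0.1,-2,0],"rot":[0,0,0],"hand":1},
    {"translation":[0,-0.8,0],"rot":[0,0,0],"hand":1},
    {"translation":[0,0,0],"rot":[0,0,0],"hand":1},
  ],
)

```text
time: 23.0
ee_pos: [0.6258, -0.3005, 0.1989]
tcp_rot: [0.003, 0.749, 0.663, 0.002]
wrist_force: [-0.6, -0.4, -4.2]
grip_width: 0.0228
```

```bash
python3 - <<'E'
from h import *
q=st();print(yaw())
E
```

```text
{'time': 23.0, 'ee_pos': [0.6258, -0.3005, 0.1989], 'tcp_rot': [0.0032, 0.7485, 0.6631, 0.0022], 'wrist_force': [-0.6266, -0.4257, -4.1978], 'grip_width': 0.0228, 'joint_pos': [-0.5733, 0.4751, 1.2556, 0.0025, 1.4036, -0.4529]}
(np.float64(-6.92417146729882), array([ 0.0074894 , -0.00192271, -0.99997011]))
```

arm_command(
  motion=[
    {"translation":[-0.25,-1,-1],"rot":[-0.003,0,-0.012],"hand":1},
    {"translation":[-0.25,-1.1,-1],"rot":[-0.002,0,-0.01],"hand":1},
    {"translation":[0,0,-0.5],"rot":[0,0,0],"hand":1},
    {"translation":[0,0,0],"rot":[0,0,0],"hand":1},
  ],
)

```text
time: 23.33
ee_pos: [0.6219, -0.3158, 0.1713]
tcp_rot: [0.004, 0.754, 0.657, 0.001]
wrist_force: [0.3, -0.1, -3.4]
grip_width: 0.0228
```

```bash
python3 - <<'E'
from h import *
q=st();print(yaw())
snap('wrist','w18')
E
```

```text
{'time': 23.3333, 'ee_pos': [0.6219, -0.3158, 0.1713], 'tcp_rot': [0.004, 0.7541, 0.6568, 0.0013], 'wrist_force': [0.2737, -0.0677, -3.3911], 'grip_width': 0.0228, 'joint_pos': [-0.594, 0.5035, 1.2726, 0.0004, 1.3571, -0.4563]}
(np.float64(-7.893152296575073), array([ 0.00721373, -0.00436393, -0.99996446]))
```

View pics/w18.png

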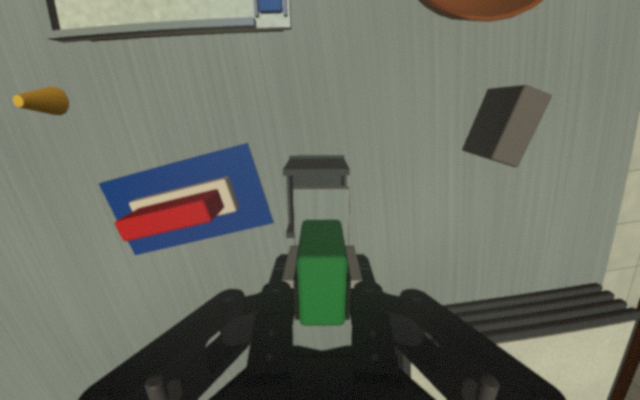

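arm_command(
  motion=[
    {"translation":[-0.1,-0.6,-1],"rot":[-0.002,0,-0.006],"hand":1},
    {"translation":[0,0,-1.5],"rot":[0,0,0],"hand":1},
    {"translation":[0,0,-1],"rot":[0,0,0],"hand":1},
    {"translation":[0,0,0],"rot":[0,0,0],"hand":1},
  ],
)

```text
time: 23.72
ee_pos: [0.6214, -0.3214, 0.1353]
tcp_rot: [0.006, 0.756, 0.655, 0.001]
wrist_force: [-0.2, -0.0, -4.8]
grip_width: 0.0229
```

```bash
python3 - <<'E'
from h import *
q=st();print(yaw())
E
```

```text
{'time': 23.7167, 'ee_pos': [0.6214, -0.3214, 0.1353], 'tcp_rot': [0.0061, 0.7557, 0.6549, 0.0008], 'wrist_force': [-0.1652, -0.0022, -4.8295], 'grip_width': 0.0229, 'joint_pos': [-0.6001, 0.5381, 1.2987, -0.0016, 1.2927, -0.457]}
(np.float64(-8.171533841705225), array([ 0.00912904, -0.00812623, -0.99992531]))
```

arm_command(
  motion=[
    {"translation":[-0.05,-0.1,-1.5],"rot":[0,0,0],"hand":1},
    {"translation":[0,0,-1.5],"rot":[0,0,0],"hand":1},
    {"translation":[0,0,-1],"rot":[0,0,0],"hand":1},
    {"translation":[0,0,0],"rot":[0,0,0],"hand":1},
  ],
)

```text
time: 24.05
ee_pos: [0.6214, -0.3226, 0.0946]
tcp_rot: [0.007, 0.756, 0.655, 0.001]
wrist_force: [-0.5, 0.4, -3.7]
grip_width: 0.0227
```

```bash
python3 - <<'E'
from h import *
q=st();print(yaw())
snap('side','s19');crop('s19',340,180,480,320,5,'s19c')
E
```

```text
{'time': 24.05, 'ee_pos': [0.6214, -0.3226, 0.0946], 'tcp_rot': [0.0069, 0.7557, 0.6549, 0.001], 'wrist_force': [-0.4953, 0.4126, -3.7206], 'grip_width': 0.0227, 'joint_pos': [-0.6016, 0.5801, 1.3248, -0.0017, 1.2229, -0.4584]}
(np.float64(-8.167598450834273), array([ 0.01056041, -0.00914   , -0.99990246]))
```

View pics/s19c.png

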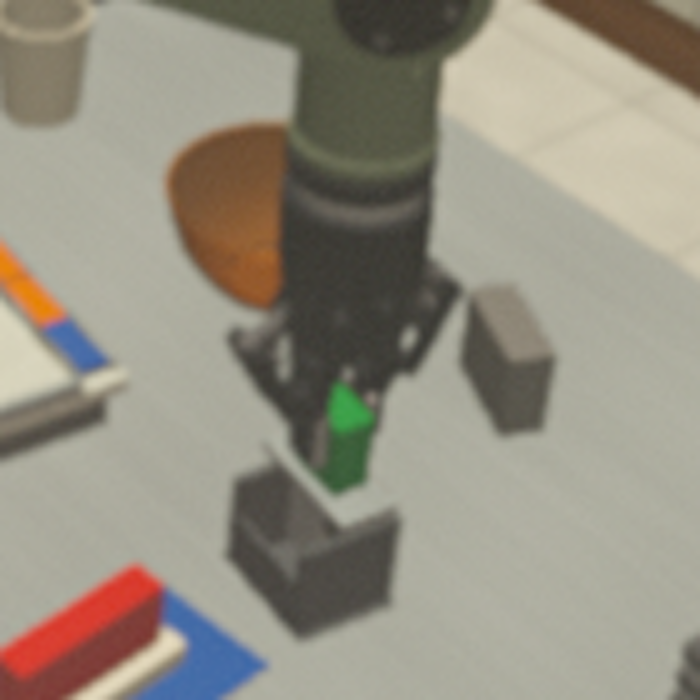

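Good; lower the last 10 mm and release.

arm_command(
  motion=[
    {"translation":[-0.05,0,-0.5],"rot":[0,0.002,0],"hand":1},
    {"translation":[0,0,-0.4],"rot":[0,0,0],"hand":1},
    {"translation":[0,0,-0.2],"rot":[0,0,0],"hand":1},
    {"translation":[0,0,0],"rot":[0,0,0],"hand":1},
  ],
)

```text
time: 24.43
ee_pos: [0.6234, -0.3241, 0.0873]
tcp_rot: [0.01, 0.756, 0.655, 0.001]
wrist_force: [0.1, 0.3, -2.8]
grip_width: 0.0227
```

```bash
python3 - <<'E'
from h import *
q=st();print(yaw())
E
```

```text
{'time': 24.4333, 'ee_pos': [0.6234, -0.3241, 0.0873], 'tcp_rot': [0.0096, 0.7556, 0.655, 0.0011], 'wrist_force': [0.1158, 0.2553, -2.7613], 'grip_width': 0.0227, 'joint_pos': [-0.6012, 0.5898, 1.3261, -0.003, 1.2065, -0.4578]}
(np.float64(-8.148822677089093), array([ 0.01418795, -0.01311862, -0.99981328]))
```

arm_command(
  motion=[
    {"translation":[-0.2,0.1,-0.1],"rot":[0.004,0.005,0],"hand":1},
    {"translation":[0,0,-0.15],"rot":[0,0,0],"hand":1},
    {"translation":[0,0,0],"rot":[0,0,0],"hand":1},
  ],
)

```text
time: 24.68
ee_pos: [0.622, -0.3235, 0.0861]
tcp_rot: [0.007, 0.756, 0.655, 0.001]
wrist_force: [1.0, -0.3, -3.0]
grip_width: 0.0229
```

```bash
python3 - <<'E'
from h import *
q=st();print(yaw())
E
```

```text
{'time': 24.6833, 'ee_pos': [0.622, -0.3235, 0.0861], 'tcp_rot': [0.0074, 0.7556, 0.655, 0.0007], 'wrist_force': [0.9902, -0.2609, -3.0133], 'grip_width': 0.0229, 'joint_pos': [-0.6018, 0.591, 1.327, -0.0025, 1.209, -0.4587]}
(np.float64(-8.148372675105666), array([ 0.01074923, -0.01016373, -0.99989057]))
```

arm_command(
  motion=[
    {"translation":[-0.1,0.05,-0.2],"rot":[0.002,0.002,0],"hand":1},
    {"translation":[0,0,-0.1],"rot":[0,0,0],"hand":1},
    {"translation":[0,0,0],"rot":[0,0,0],"hand":0.5},
    {"translation":[0,0,0],"rot":[0,0,0],"hand":0.2},
    {"translation":[0,0,0],"rot":[0,0,0],"hand":-0.3},
    {"translation":[0,0,0],"rot":[0,0,0],"hand":-1},
    {"translation":[0,0,0],"rot":[0,0,0],"hand":-1},
    {"translation":[0,0,0],"rot":[0,0,0],"hand":-1},
    {"translation":[0,0,2],"rot":[0,0,0],"hand":-1},
    {"translation":[0,0,3],"rot":[0,0,0],"hand":-1},
  ],
)

```text
time: 25.52
ee_pos: [0.619, -0.3218, 0.1301]
tcp_rot: [0.002, 0.756, 0.655, -0.0]
wrist_force: [0.8, 0.1, 0.1]
grip_width: 0.0851
```

arm_command(
  motion=[
    {"translation":[0,0,4],"rot":[0,0,0],"hand":-1},
    {"translation":[0,0,4],"rot":[0,0,0],"hand":-1},
    {"translation":[0,0,3],"rot":[0,0,0],"hand":-1},
    {"translation":[0,0,0],"rot":[0,0,0],"hand":-1},
  ],
)

```text
time: 25.85
ee_pos: [0.6197, -0.3222, 0.2499]
tcp_rot: [0.005, 0.756, 0.655, 0.001]
wrist_force: [-0.3, -0.4, 1.9]
grip_width: 0.0858
```

```bash
python3 - <<'E'
from h import *
q=st();print(yaw())
snap('wrist','w20');snap('side','s20');crop('s20',300,200,460,340,5,'s20c')
s=load('w20')
E
```

```text
{'time': 25.85, 'ee_pos': [0.6197, -0.3222, 0.2499], 'tcp_rot': [0.0055, 0.7556, 0.655, 0.0006], 'wrist_force': [-0.2907, -0.3772, 1.8729], 'grip_width': 0.0858, 'joint_pos': [-0.6024, 0.4489, 1.1878, -0.0017, 1.4941, -0.4599]}
(np.float64(-8.155765139425968), array([ 0.00798529, -0.00751372, -0.99993989]))
```

View pics/w20.png

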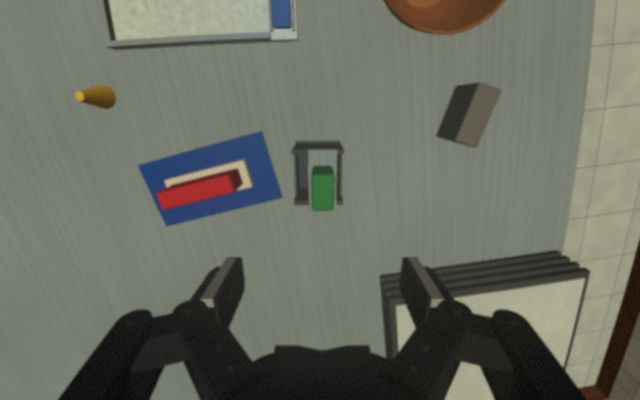

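View pics/s20c.png

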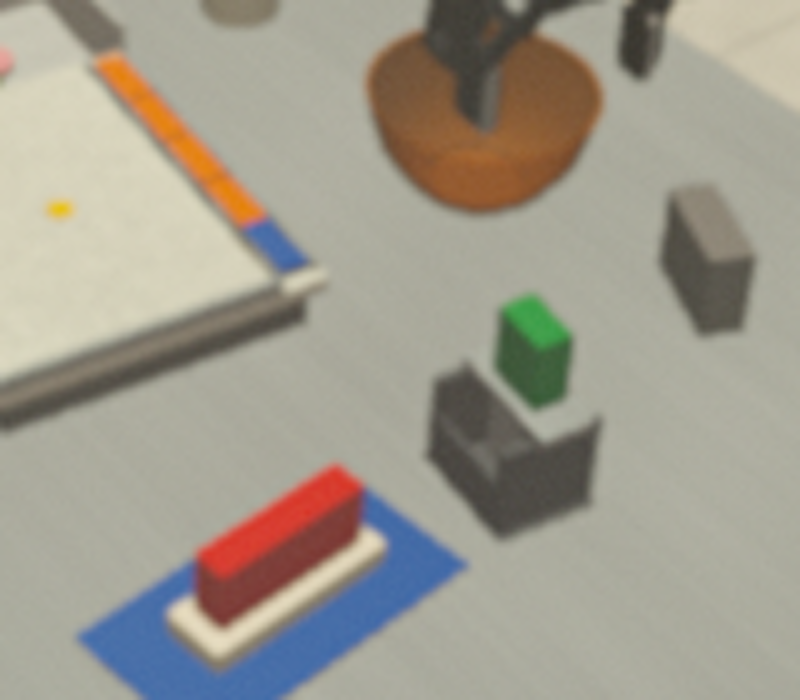

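arm_command(
  motion=[
    {"translation":[-0.6,3.5,1],"rot":[0,0,0.06],"hand":-1},
    {"translation":[-0.6,3.7,1],"rot":[0,0,0.06],"hand":-1},
    {"translation":[-0.6,3.7,1],"rot":[0,0,0.06],"hand":-1},
    {"translation":[-0.6,3.7,1],"rot":[0,0,0.06],"hand":-1},
    {"translation":[-0.6,3.7,1],"rot":[0,0,0.06],"hand":-1},
    {"translation":[-0.6,3.7,1],"rot":[0,0,0.06],"hand":-1},
    {"translation":[-0.6,3.7,1],"rot":[0,0,0.06],"hand":-1},
    {"translation":[-0.6,3.7,1],"rot":[0,0,0.06],"hand":-1},
    {"translation":[-0.6,3.7,1],"rot":[0,0,0.06],"hand":-1},
    {"translation":[-0.6,3.7,0],"rot":[0,0,0.06],"hand":-1},
  ],
)

```text
time: 26.78
ee_pos: [0.541, 0.056, 0.3073]
tcp_rot: [-0.018, 0.523, 0.852, -0.012]
wrist_force: [1.5, -0.6, 1.2]
grip_width: 0.0853
```

arm_command(
  motion=[
    {"translation":[-0.8,3,0],"rot":[0,0,0.06],"hand":-1},
    {"translation":[-0.8,3,0],"rot":[0,0,0.06],"hand":-1},
    {"translation":[-0.8,3,0],"rot":[0,0,0.06],"hand":-1},
    {"translation":[-0.8,3,0],"rot":[0,0,0.06],"hand":-1},
    {"translation":[-0.8,3,0],"rot":[0,0,0.06],"hand":-1},
    {"translation":[-0.8,3,0],"rot":[0,0,0.06],"hand":-1},
    {"translation":[-0.4,1,0],"rot":[0,0,0.03],"hand":-1},
    {"translation":[0,0,0],"rot":[0,0,0],"hand":-1},
  ],
)

```text
time: 27.45
ee_pos: [0.4739, 0.2605, 0.288]
tcp_rot: [-0.028, 0.333, 0.942, -0.024]
wrist_force: [1.0, -0.1, 1.1]
grip_width: 0.0855
```

```bash
python3 - <<'E'
from h import *
q=st();print(yaw())
snap('wrist','w21');snap('top','t21')
crop('t21',120,120,240,270,4,'t21c')
E
```

```text
{'time': 27.45, 'ee_pos': [0.4739, 0.2605, 0.288], 'tcp_rot': [-0.0285, 0.3329, 0.9422, -0.0243], 'wrist_force': [0.9766, -0.0555, 1.0505], 'grip_width': 0.0855, 'joint_pos': [0.3435, 0.1458, 1.497, -0.0018, 1.5738, -0.5479]}
(np.float64(51.1472488256089), array([-0.06987445, -0.02687679, -0.99719366]))
```

View pics/w21.png

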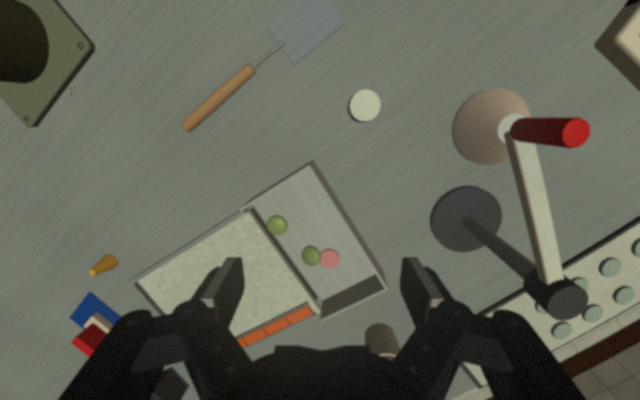

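View pics/t21.png

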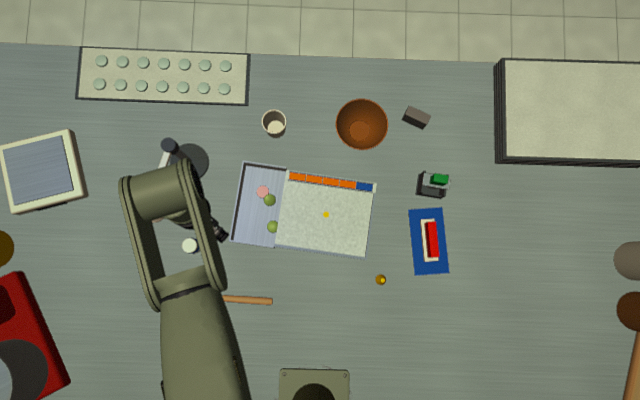

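```bash
python3 - <<'E'
from h import *
s=load('w21')
print('grip',atz(s,575,132,.265).round(4),byd(s,575,132).round(4))
print('post',[byd(s,u,v).round(4).tolist() for u,v in ((565,300),(570,297),(575,300),(570,305))])
for z in (.226,.23,.24): print(z,atz(s,569,299,z).round(4))
s=load('top0')
for u,v in ((168,145),(167,144),(169,146)): print(byd(s,u,v).round(4))
for z in (.226,.23,.24): print(z,atz(s,168.2,144.8,z).round(4))
print('base0',atz(s,189.6,161.8,.012).round(4))
crop('w21',430,70,640,330,3,'d21')
E
```

```text
grip [0.5098 0.4209 0.265 ] [0.51   0.4212 0.2645]
post [[0.6603, 0.3796, 0.2236], [0.6617, 0.3848, 0.2222], [0.6661, 0.3867, 0.2235], [0.6698, 0.3815, 0.2221]]
0.226 [0.6588 0.3821 0.226 ]
0.23 [0.6542 0.3808 0.23  ]
0.24 [0.6427 0.3777 0.24  ]
[0.6616 0.3775 0.2232]
[0.6644 0.3805 0.2218]
[0.6587 0.3743 0.2254]
0.226 [0.6615 0.3762 0.226 ]
0.23 [0.6606 0.375  0.23  ]
0.24 [0.6583 0.3721 0.24  ]
base0 [0.6628 0.376  0.012 ]
```

View pics/d21.png

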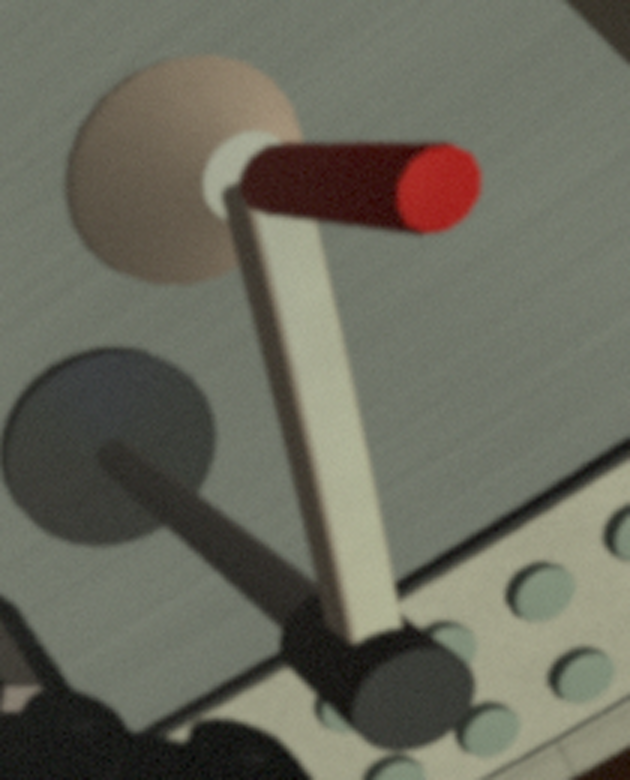

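arm_command(
  motion=[
    {"translation":[0,0,2.5],"rot":[0.01,-0.025,0.03],"hand":-1},
    {"translation":[0,0,2.5],"rot":[0.01,-0.025,0.03],"hand":-1},
    {"translation":[0,0,1],"rot":[0.005,-0.015,0.03],"hand":-1},
    {"translation":[0.8,2,0],"rot":[0,0,0.03],"hand":-1},
    {"translation":[0.8,3,0],"rot":[0,0,0.03],"hand":-1},
    {"translation":[0,0,0],"rot":[0,0,0],"hand":-1},
  ],
)

```text
time: 28.05
ee_pos: [0.4949, 0.2971, 0.347]
tcp_rot: [-0.0, 0.271, 0.963, -0.007]
wrist_force: [1.0, -0.5, -0.7]
grip_width: 0.0856
```

```bash
python3 - <<'E'
from h import *
q=st();print(yaw())
s=load('w21'); print(atz(s,567.7,302.2,.223).round(4),atz(s,567.7,302.2,.225).round(4))
E
```

```text
{'time': 28.05, 'ee_pos': [0.4949, 0.2971, 0.347], 'tcp_rot': [-0.0001, 0.2711, 0.9625, -0.007], 'wrist_force': [1.0151, -0.549, -0.6594], 'grip_width': 0.0856, 'joint_pos': [0.3968, 0.1554, 1.366, -0.0109, 1.6291, -0.6256]}
(np.float64(58.5399879761764), array([-0.00394161, -0.01348347, -0.99990132]))
[0.6647 0.3807 0.223 ] [0.6624 0.3801 0.225 ]
```

arm_command(
  motion=[
    {"translation":[0.3,3,0],"rot":[0.006,0,0.01],"hand":-1},
    {"translation":[0.3,3,0],"rot":[0.004,0,0.01],"hand":-1},
    {"translation":[0.3,3,0],"rot":[0,0,0],"hand":-1},
    {"translation":[0.2,2,0],"rot":[0,0,0],"hand":-1},
    {"translation":[0.1,1,0],"rot":[0,0,0],"hand":-1},
    {"translation":[0,0,0],"rot":[0,0,0],"hand":-1},
  ],
)

```text
time: 28.55
ee_pos: [0.5143, 0.4085, 0.3437]
tcp_rot: [-0.001, 0.272, 0.962, -0.007]
wrist_force: [-0.8, -0.3, 0.3]
grip_width: 0.0854
```

```bash
python3 - <<'E'
from h import *
q=st();print(yaw())
snap('wrist','w22')
E
```

```text
{'time': 28.55, 'ee_pos': [0.5143, 0.4085, 0.3437], 'tcp_rot': [-0.0012, 0.2722, 0.9622, -0.0066], 'wrist_force': [-0.8306, -0.2758, 0.3289], 'grip_width': 0.0854, 'joint_pos': [0.5431, 0.3344, 1.1544, -0.0073, 1.664, -0.477]}
(np.float64(58.409145381771516), array([-0.00580784, -0.0120261 , -0.99991082]))
```

View pics/w22.png

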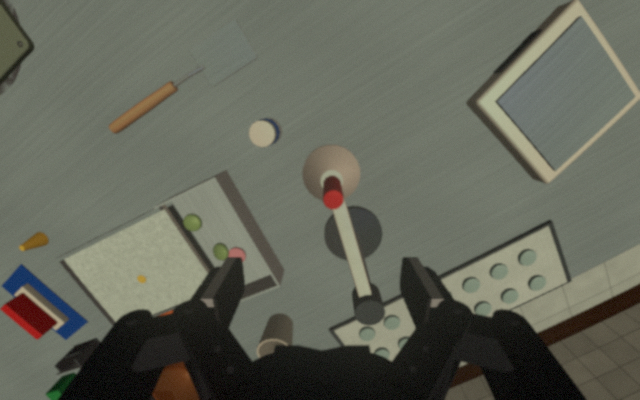

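```bash
python3 - <<'E'
from h import *
s=load('w22')
crop('w22',280,130,420,330,4,'d22')
print('grip',atz(s,333.5,200,.265).round(4),byd(s,333,200).round(4))
print('post',atz(s,368.5,309,.223).round(4),byd(s,368,309).round(4))
print('dot',atz(s,142,279.5,.036).round(4))
E
```

```text
grip [0.5111 0.4215 0.265 ] [0.5106 0.4213 0.2659]
post [0.6601 0.3816 0.223 ] [0.6594 0.3812 0.2236]
dot [ 0.5248 -0.0197  0.036 ]
```

View pics/d22.png

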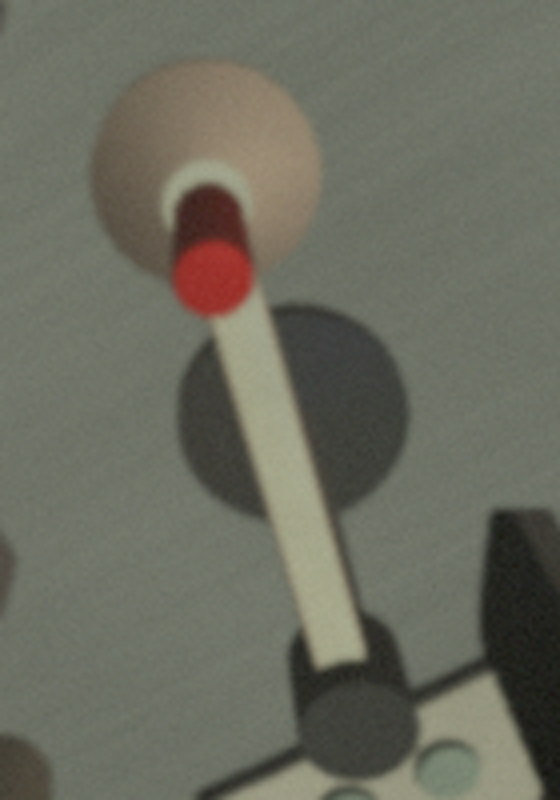

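arm_command(
  motion=[
    {"translation":[-0.2,0.6,-1],"rot":[0.006,-0.003,0.01],"hand":-1},
    {"translation":[-0.2,0.5,-2],"rot":[0.003,0,0],"hand":-1},
    {"translation":[0,0,-2],"rot":[0,0,0],"hand":-1},
    {"translation":[0,0,-1],"rot":[0,0,0],"hand":-1},
    {"translation":[0,0,0],"rot":[0,0,0],"hand":-1},
  ],
)

```text
time: 29.02
ee_pos: [0.5119, 0.4114, 0.2812]
tcp_rot: [0.0, 0.271, 0.962, -0.002]
wrist_force: [-0.8, 0.6, 0.1]
grip_width: 0.0856
```

```bash
python3 - <<'E'
from h import *
q=st();print(yaw())
E
```

```text
{'time': 29.0167, 'ee_pos': [0.5119, 0.4114, 0.2812], 'tcp_rot': [0.0005, 0.2713, 0.9625, -0.0024], 'wrist_force': [-0.7532, 0.6011, 0.0545], 'grip_width': 0.0856, 'joint_pos': [0.5473, 0.351, 1.2574, -0.0039, 1.5361, -0.4739]}
(np.float64(58.51656772144799), array([-3.54715600e-04, -4.79301437e-03, -9.99988451e-01]))
```

arm_command(
  motion=[
    {"translation":[-0.1,0.7,-0.5],"rot":[0,0,0],"hand":-1},
    {"translation":[0,0.3,-1.5],"rot":[0.002,0,0],"hand":-1},
    {"translation":[0,0,-1.5],"rot":[0,0,0],"hand":-1},
    {"translation":[0,0,-1],"rot":[0,0,0],"hand":-1},
    {"translation":[0,0,0],"rot":[0,0,0],"hand":-1},
  ],
)

```text
time: 29.43
ee_pos: [0.5124, 0.4211, 0.2377]
tcp_rot: [0.002, 0.273, 0.962, 0.001]
wrist_force: [0.2, -0.3, -1.4]
grip_width: 0.0853
```

```bash
python3 - <<'E'
from h import *
q=st();print(yaw())
snap('wrist','w23')
E
```

```text
{'time': 29.4333, 'ee_pos': [0.5124, 0.4211, 0.2377], 'tcp_rot': [0.0021, 0.2729, 0.962, 0.0009], 'wrist_force': [0.1786, -0.3341, -1.4227], 'grip_width': 0.0853, 'joint_pos': [0.5585, 0.3849, 1.3007, -0.0018, 1.4519, -0.4592]}
(np.float64(58.32057117241151), array([ 4.45137807e-03,  6.38749938e-04, -9.99989889e-01]))
```

View pics/w23.png

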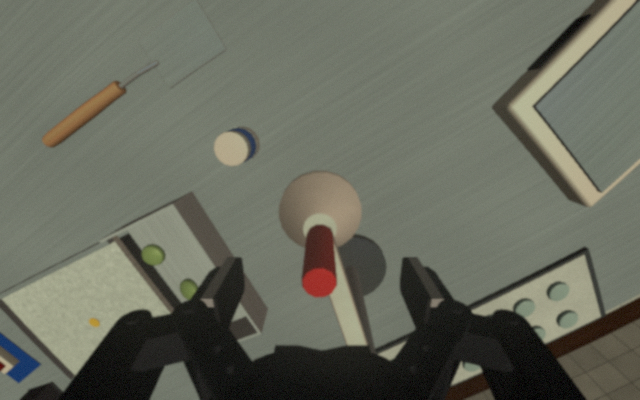

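arm_command(
  motion=[
    {"translation":[-0.1,0,-0.4],"rot":[0,0,0],"hand":-1},
    {"translation":[0,0,0],"rot":[0,0,0],"hand":0.3},
    {"translation":[0,0,0],"rot":[0,0,0],"hand":0.5},
    {"translation":[0,0,0],"rot":[0,0,0],"hand":1},
    {"translation":[0,0,0],"rot":[0,0,0],"hand":1},
    {"translation":[0,0,0],"rot":[0,0,0],"hand":1},
    {"translation":[0,0,0],"rot":[0,0,0],"hand":1},
    {"translation":[0,0,0],"rot":[0,0,0],"hand":1},
    {"translation":[0,0,0],"rot":[0,0,0],"hand":1},
  ],
  squeeze=30,
)

```text
time: 30.23
ee_pos: [0.5136, 0.4228, 0.2403]
tcp_rot: [0.005, 0.273, 0.962, 0.005]
wrist_force: [0.1, 0.1, 0.4]
grip_width: 0.0168
```

```bash
python3 - <<'E'
from h import *
q=st();print(yaw())
snap('wrist','w24')
E
```

```text
{'time': 30.2333, 'ee_pos': [0.5136, 0.4228, 0.2403], 'tcp_rot': [0.0053, 0.273, 0.962, 0.0045], 'wrist_force': [0.1047, 0.0901, 0.3919], 'grip_width': 0.0168, 'joint_pos': [0.5596, 0.3811, 1.3005, -0.0018, 1.4462, -0.4579]}
(np.float64(58.317542515535614), array([ 0.01258385,  0.00581409, -0.99990392]))
```

View pics/w24.png

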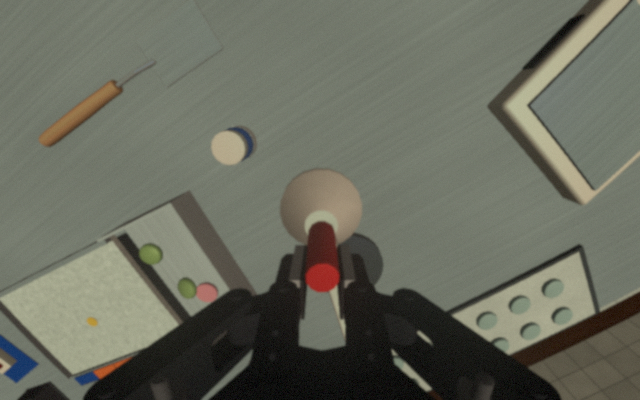

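```bash
python3 - <<'E'
import numpy as np
h=np.array([.6635,.379]); p=np.array([.5136,.4228]); d=p-h
for k in range(20):
    a=.075*k; R=lambda a:np.array([[np.cos(a),-np.sin(a)],[np.sin(a),np.cos(a)]])
    print(k,(100*(R(a+.075)@d-R(a)@d)).round(2),(h+R(a+.075)@d).round(4))
E
```

```text
0 [-0.29 -1.14] [0.5107 0.4114]
1 [-0.2  -1.15] [0.5087 0.3999]
2 [-0.11 -1.17] [0.5076 0.3883]
3 [-0.03 -1.17] [0.5074 0.3765]
4 [ 0.06 -1.17] [0.508  0.3649]
5 [ 0.15 -1.16] [0.5095 0.3532]
6 [ 0.24 -1.15] [0.5118 0.3418]
7 [ 0.32 -1.13] [0.5151 0.3305]
8 [ 0.41 -1.1 ] [0.5191 0.3195]
9 [ 0.49 -1.07] [0.524  0.3089]
10 [ 0.56 -1.03] [0.5296 0.2986]
11 [ 0.64 -0.98] [0.536  0.2888]
12 [ 0.71 -0.93] [0.5431 0.2795]
13 [ 0.78 -0.87] [0.5509 0.2708]
14 [ 0.84 -0.81] [0.5593 0.2626]
15 [ 0.9  -0.75] [0.5684 0.2552]
16 [ 0.95 -0.68] [0.5779 0.2484]
17 [ 1.  -0.6] [0.5879 0.2423]
18 [ 1.05 -0.53] [0.5984 0.2371]
19 [ 1.08 -0.45] [0.6092 0.2326]
```

arm_command(
  motion=[
    {"translation":[-0.3,-1.1,0],"rot":[0,0,0.07],"hand":1},
    {"translation":[-0.2,-1.15,0],"rot":[0,0,0.075],"hand":1},
    {"translation":[-0.1,-1.15,0],"rot":[0,0,0.075],"hand":1},
    {"translation":[0,-1.15,0],"rot":[0,0,0.075],"hand":1},
    {"translation":[0.05,-1.15,0],"rot":[0,0,0.075],"hand":1},
  ],
)

```text
time: 30.7
ee_pos: [0.5082, 0.3661, 0.2403]
tcp_rot: [0.005, 0.083, 0.997, 0.006]
wrist_force: [2.4, 0.5, -1.2]
grip_width: 0.0168
```

```bash
python3 - <<'E'
from h import *
q=st();print(yaw())
d=q['ee_pos'][:2]-np.array([.6635,.379]);print(np.linalg.norm(d),np.degrees(np.arctan2(d[1],d[0]))%360)
E
```

```text
{'time': 30.7, 'ee_pos': [0.5082, 0.3661, 0.2403], 'tcp_rot': [0.005, 0.0831, 0.9965, 0.0062], 'wrist_force': [2.3871, 0.4596, -1.2358], 'grip_width': 0.0168, 'joint_pos': [0.4835, 0.2973, 1.4105, 0.0052, 1.4186, -0.9217]}
(np.float64(80.47463777131671), array([ 0.01100676,  0.01157961, -0.99987237]))
0.15581141471785656 184.76729706659953
```

arm_command(
  motion=[
    {"translation":[0.15,-1.15,0],"rot":[0,0,0.075],"hand":1},
    {"translation":[0.25,-1.15,0],"rot":[0,0,0.075],"hand":1},
    {"translation":[0.3,-1.1,0],"rot":[0,0,0.075],"hand":1},
    {"translation":[0.4,-1.1,0],"rot":[0,0,0.075],"hand":1},
    {"translation":[0.5,-1.05,0],"rot":[0,0,0.075],"hand":1},
  ],
)

```text
time: 31.12
ee_pos: [0.5256, 0.3071, 0.2403]
tcp_rot: [0.006, -0.112, 0.994, 0.007]
wrist_force: [1.6, 0.7, -1.1]
grip_width: 0.017
```

```bash
python3 - <<'E'
from h import *
q=st();print(yaw())
d=q['ee_pos'][:2]-np.array([.6635,.379]);print(np.linalg.norm(d),np.degrees(np.arctan2(d[1],d[0]))%360)
E
```

```text
{'time': 31.1167, 'ee_pos': [0.5256, 0.3071, 0.2403], 'tcp_rot': [0.0057, -0.1122, 0.9937, 0.0068], 'wrist_force': [1.6198, 0.7263, -1.0936], 'grip_width': 0.017, 'joint_pos': [0.3813, 0.2603, 1.4572, 0.0103, 1.4095, -1.4159]}
(np.float64(102.88523286262833), array([ 0.00972206,  0.01484914, -0.99984248]))
0.1554969454818759 207.5519652322521
```

arm_command(
  motion=[
    {"translation":[0.58,-1,0],"rot":[0,0,0.075],"hand":1},
    {"translation":[0.65,-0.97,0],"rot":[0,0,0.075],"hand":1},
    {"translation":[0.72,-0.9,0],"rot":[0,0,0.075],"hand":1},
    {"translation":[0.8,-0.85,0],"rot":[0,0,0.075],"hand":1},
    {"translation":[0.85,-0.8,0],"rot":[0,0,0.075],"hand":1},
    {"translation":[0.9,-0.7,0],"rot":[0,0,0.075],"hand":1},
    {"translation":[0.95,-0.65,0],"rot":[0,0,0.075],"hand":1},
    {"translation":[0,0,0],"rot":[0,0,0],"hand":1},
  ],
)

```text
time: 31.78
ee_pos: [0.5864, 0.2441, 0.2403]
tcp_rot: [0.008, -0.376, 0.926, 0.009]
wrist_force: [1.5, -0.1, -0.7]
grip_width: 0.0167
```

```bash
python3 - <<'E'
from h import *
q=st();print(yaw())
d=q['ee_pos'][:2]-np.array([.6635,.379]);print(np.linalg.norm(d),np.degrees(np.arctan2(d[1],d[0]))%360)
snap('top','t25');snap('wrist','w25');snap('side','s25')
crop('t25',130,120,350,270,3.5,'t25c')
E
```

```text
{'time': 31.7833, 'ee_pos': [0.5864, 0.2441, 0.2403], 'tcp_rot': [0.0082, -0.3763, 0.9264, 0.0085], 'wrist_force': [1.4668, -0.0696, -0.6555], 'grip_width': 0.0167, 'joint_pos': [0.2487, 0.3154, 1.3873, 0.0193, 1.425, -2.0964]}
(np.float64(134.217659720113), array([ 0.00870176,  0.02195835, -0.99972102]))
0.15539616197391234 240.2348889855075
```

View pics/t25c.png

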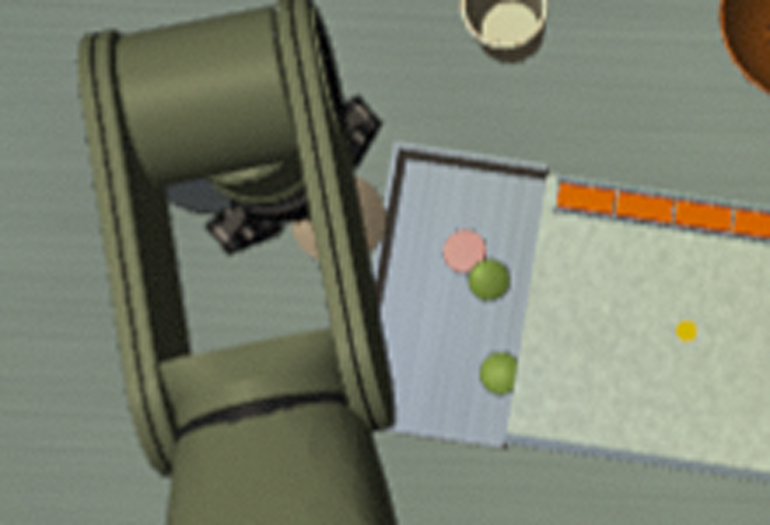

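View pics/w25.png

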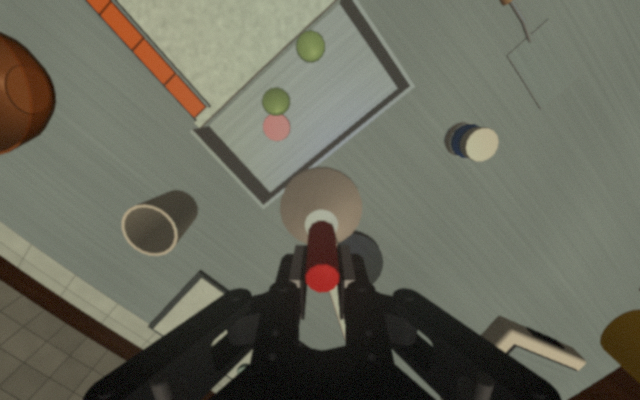

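arm_command(
  motion=[
    {"translation":[1.05,-0.6,0],"rot":[0,0,0.075],"hand":1},
    {"translation":[1.1,-0.5,0],"rot":[0,0,0.075],"hand":1},
    {"translation":[0,0,0],"rot":[0,0,0],"hand":1},
  ],
)

```text
time: 32.18
ee_pos: [0.6046, 0.2352, 0.2403]
tcp_rot: [0.006, -0.446, 0.895, 0.009]
wrist_force: [3.1, -0.7, -0.6]
grip_width: 0.0167
```

```bash
python3 - <<'E'
from h import *
q=st();print(yaw())
d=q['ee_pos'][:2]-np.array([.6635,.379]);print(np.linalg.norm(d),np.degrees(np.arctan2(d[1],d[0]))%360)
E
```

```text
{'time': 32.1833, 'ee_pos': [0.6046, 0.2352, 0.2403], 'tcp_rot': [0.006, -0.4455, 0.8952, 0.0089], 'wrist_force': [3.0506, -0.6657, -0.6189], 'grip_width': 0.0167, 'joint_pos': [0.2278, 0.348, 1.3446, 0.0203, 1.4413, -2.2691]}
(np.float64(142.91986350025726), array([ 0.00287842,  0.02134429, -0.99976804]))
0.15545204601106935 247.7154674172355
```

arm_command(
  motion=[
    {"translation":[0.45,-0.18,0],"rot":[0,0,0.03],"hand":1},
    {"translation":[0,0,0],"rot":[0,0,0],"hand":1},
    {"translation":[0,0,0],"rot":[0,0,0],"hand":1},
  ],
)

```text
time: 32.43
ee_pos: [0.608, 0.2338, 0.2403]
tcp_rot: [0.006, -0.456, 0.89, 0.008]
wrist_force: [2.0, -0.8, -1.1]
grip_width: 0.0169
```

```bash
python3 - <<'E'
from h import *
q=st();print(yaw())
d=q['ee_pos'][:2]-np.array([.6635,.379]);print(np.linalg.norm(d),np.degrees(np.arctan2(d[1],d[0]))%360)
s=snap('side','s26');crop('s26',200,80,360,220,5,'s26c')
E
```

```text
{'time': 32.4333, 'ee_pos': [0.608, 0.2338, 0.2403], 'tcp_rot': [0.0056, -0.4563, 0.8898, 0.0083], 'wrist_force': [1.9982, -0.7863, -1.0813], 'grip_width': 0.0169, 'joint_pos': [0.2251, 0.3545, 1.336, 0.019, 1.4444, -2.2958]}
(np.float64(144.3080218035318), array([ 0.00228504,  0.01987219, -0.99979992]))
0.15547232032382025 249.08583682370357
```

View pics/s26c.png

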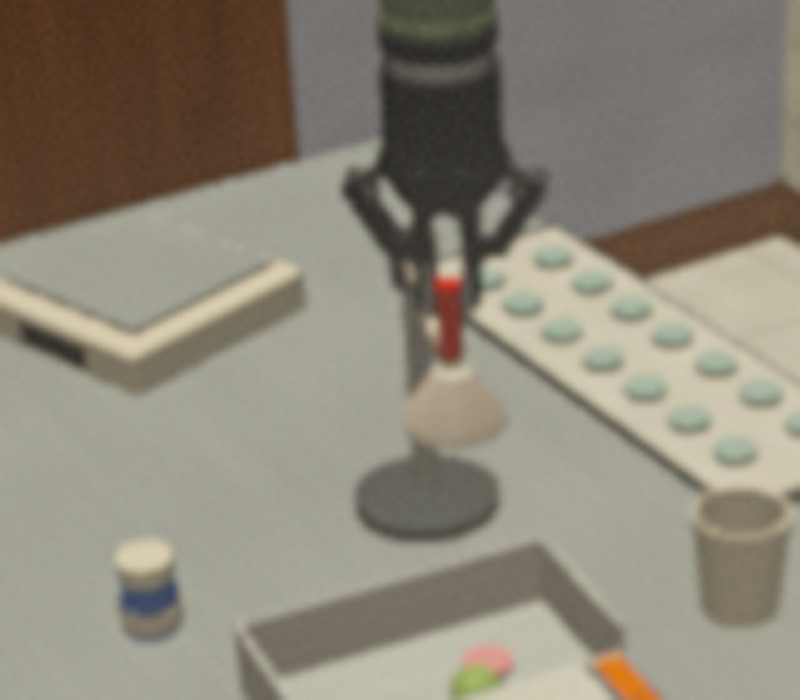

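arm_command(
  motion=[
    {"translation":[0,0,0],"rot":[0,0,0],"hand":0.6},
    {"translation":[0,0,0],"rot":[0,0,0],"hand":0.2},
    {"translation":[0,0,0],"rot":[0,0,0],"hand":-0.5},
    {"translation":[0,0,0],"rot":[0,0,0],"hand":-1},
    {"translation":[0,0,0],"rot":[0,0,0],"hand":-1},
    {"translation":[0,0,0],"rot":[0,0,0],"hand":-1},
    {"translation":[0,0,2],"rot":[0,0,0],"hand":-1},
    {"translation":[0,0,3],"rot":[0,0,0],"hand":-1},
    {"translation":[0,0,3],"rot":[0,0,0],"hand":-1},
    {"translation":[0,0,2],"rot":[0,0,0],"hand":-1},
  ],
)

```text
time: 33.32
ee_pos: [0.5976, 0.2363, 0.335]
tcp_rot: [-0.006, -0.457, 0.889, 0.014]
wrist_force: [0.6, 1.1, 1.9]
grip_width: 0.0851
```

```bash
python3 - <<'E'
from h import *
q=st();print(yaw())
snap('wrist','w27')
E
```

```text
{'time': 33.3167, 'ee_pos': [0.5976, 0.2363, 0.335], 'tcp_rot': [-0.0057, -0.4574, 0.8891, 0.0137], 'wrist_force': [0.5752, 1.0994, 1.9436], 'grip_width': 0.0851, 'joint_pos': [0.2302, 0.3065, 1.2076, 0.0239, 1.6453, -2.2893]}
(np.float64(144.44782432706262), array([-0.02275075,  0.01913737, -0.99955798]))
```

View pics/w27.png

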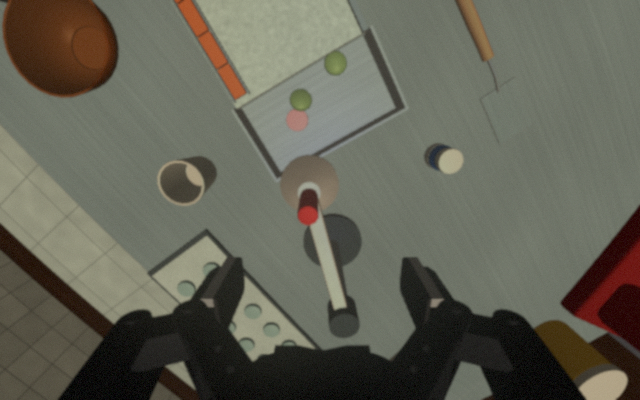

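arm_command(
  motion=[
    {"translation":[-2,0,2],"rot":[0,0,-0.08],"hand":-1},
    {"translation":[-3,1,1],"rot":[0,0,-0.08],"hand":-1},
    {"translation":[-3,2,0],"rot":[0,0,-0.08],"hand":-1},
    {"translation":[-3,2,0],"rot":[0,0,-0.08],"hand":-1},
    {"translation":[-3,2.5,0],"rot":[0,0,-0.08],"hand":-1},
    {"translation":[-3,2.5,0],"rot":[0,0,-0.08],"hand":-1},
    {"translation":[-3,2.5,0],"rot":[0,0,-0.08],"hand":-1},
    {"translation":[-2.5,3,0],"rot":[0,0,-0.08],"hand":-1},
    {"translation":[-2.5,3,0],"rot":[0,0,-0.08],"hand":-1},
    {"translation":[-2,3,0],"rot":[0,0,-0.08],"hand":-1},
  ],
)

```text
time: 34.2
ee_pos: [0.3219, 0.4523, 0.3736]
tcp_rot: [0.008, -0.049, 0.999, 0.013]
wrist_force: [1.6, -0.1, 0.3]
grip_width: 0.0849
```

```bash
python3 - <<'E'
from h import *
q=st();print(yaw())
snap('top','t28');crop('t28',140,110,350,260,3.8,'t28c')
E
```

```text
{'time': 34.2, 'ee_pos': [0.3219, 0.4523, 0.3736], 'tcp_rot': [0.0077, -0.0485, 0.9987, 0.0127], 'wrist_force': [1.5913, -0.1358, 0.3112], 'grip_width': 0.0849, 'joint_pos': [0.7917, 0.0722, 1.405, 0.0082, 1.6359, -0.8755]}
(np.float64(95.5746935180654), array([ 0.01415707,  0.02604456, -0.99956053]))
```

View pics/t28c.png

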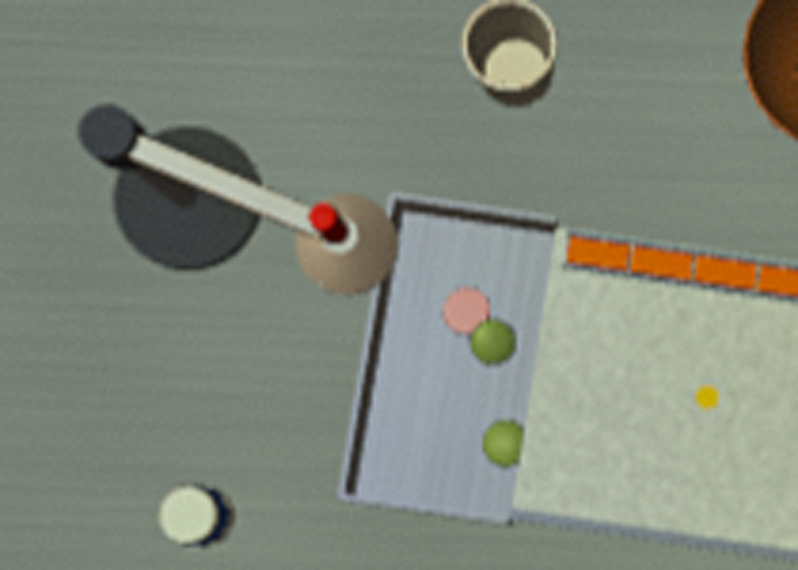

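```bash
python3 - <<'E'
from h import *
s=load('t28'); im=s['img'].astype(int)
hsv=cv2.cvtColor(s['img'],cv2.COLOR_RGB2HSV)
sub=(slice(155,185),slice(215,245))
m=(hsv[...,0]<8)&(hsv[...,1]>200)&(hsv[...,2]>170); m2=np.zeros_like(m);m2[sub]=m[sub]
v,u=np.nonzero(m2);print('red',u.mean(),v.mean(),len(u)); g=atz(s,u.mean(),v.mean(),.265); print(g)
# depth-based
zz=np.array([byd(s,a,b) for a,b in zip(u,v)]); print('top z',zz[:,2].max(),np.median(zz[:,2]))
yl=(hsv[...,0]>20)&(hsv[...,0]<32)&(hsv[...,1]>180)&(hsv[...,2]>120); m2=np.zeros_like(m);m2[195:235,300:350]=yl[195:235,300:350]; v,u=np.nonzero(m2); D=atz(s,u.mean(),v.mean(),.036); print('dot',D,len(u))
k=3.8
P=lambda x,y,z:atz(s,(x+.5)/k-.5+140,(y+.5)/k-.5+110,z)
for z in (.222,.225,.228):
    H=P(107,132,z); a=np.degrees(np.arctan2(g[1]-H[1],g[0]-H[0]))%360; b=np.degrees(np.arctan2(D[1]-H[1],D[0]-H[0]))%360
    print(z,H.round(4),np.linalg.norm((g-H)[:2]),a,b)
A=np.array([P(137,150,.208),P(300,219,.208)]); d=A[1]-A[0]; print('beam',np.degrees(np.arctan2(d[1],d[0]))%360)
crop('t28',155,130,250,190,8,'t28d')
E
```

```text
red 224.5 166.5 28
[0.60507194 0.2296666  0.265     ]
top z 1.4114235242153865 0.26524800404597104
dot [ 0.52191266 -0.02005915  0.036     ] 22
0.222 [0.6635 0.3785 0.222 ] 0.15987809830532482 248.5800453022796 250.44775531670552
0.225 [0.6628 0.3776 0.225 ] 0.15878898478234907 248.693247139481 250.49516319986094
0.228 [0.6621 0.3767 0.228 ] 0.15770049966300503 248.8080121200774 250.54281405940128
beam 248.73917972156968
```

View pics/t28d.png

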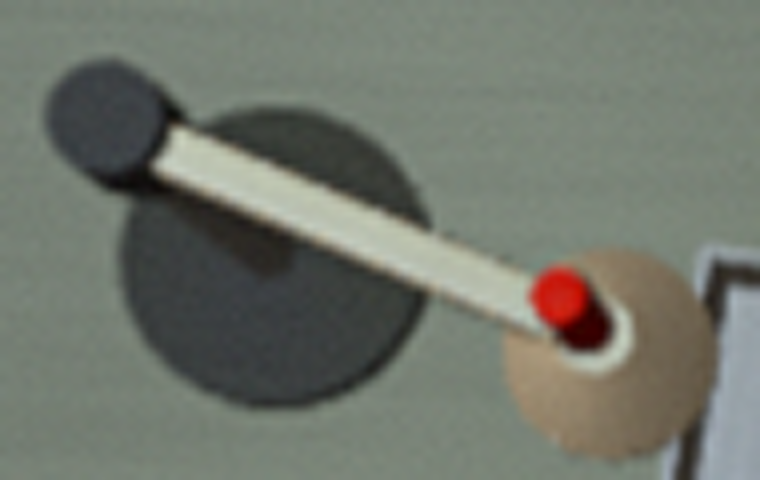

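```bash
python3 - <<'E'
from h import *
s=load('t28');k=8
P=lambda x,y,z:atz(s,(x+.5)/k-.5+155,(y+.5)/k-.5+130,z)
for a,b in (((180,125),(530,272)),((160,170),(545,335))):
    d=P(*b,.212)-P(*a,.212); print(np.degrees(np.arctan2(d[1],d[0]))%360)
H=P(107,120,.223);print(H)
print(byd(s,190,157),byd(s,200,160),byd(s,205,162))
s=load('w27'); crop('w27',260,140,400,350,4,'d27')
for u,v in ((325,255),(333,275),(318,235)): print(byd(s,u,v))
E
```

```text
248.89450555784185
248.4877227847084
[0.66275733 0.37781104 0.223     ]
[0.63611694 0.32543372 0.21097531] [0.62886108 0.2998161  0.21388255] [0.62499263 0.28810903 0.21022184]
[0.63214288 0.29604823 0.21169604]
[0.6395512  0.32198935 0.21206271]
[0.62416143 0.27195899 0.2118586 ]
```

View pics/d27.png

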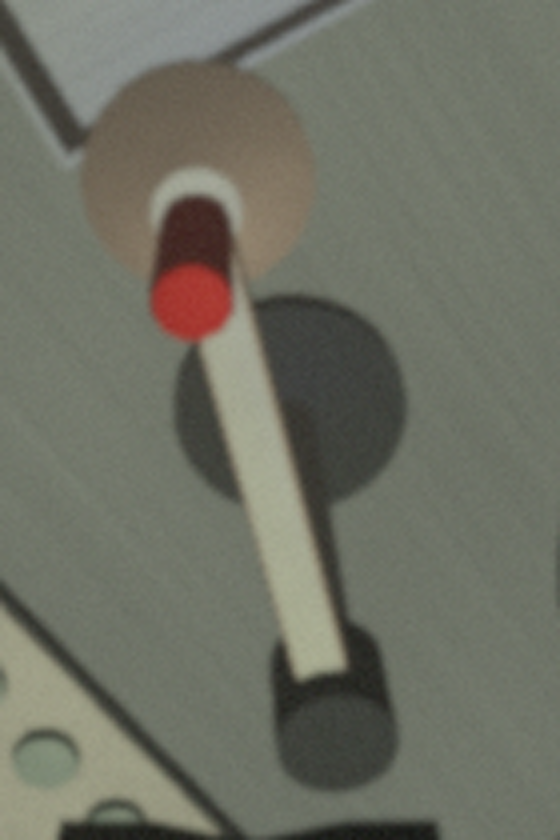

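arm_command(
  motion=[
    {"translation":[2,-3,0],"rot":[0,0,0.08],"hand":-1},
    {"translation":[2.5,-3,0],"rot":[0,0,0.08],"hand":-1},
    {"translation":[2.5,-3,0],"rot":[0,0,0.08],"hand":-1},
    {"translation":[3,-2.5,0],"rot":[0,0,0.08],"hand":-1},
    {"translation":[3,-2.5,0],"rot":[0,0,0.08],"hand":-1},
    {"translation":[3,-2.5,0],"rot":[0,0,0.08],"hand":-1},
    {"translation":[3,-2,0],"rot":[0,0,0.08],"hand":-1},
    {"translation":[3,-2,0],"rot":[0,0,0.08],"hand":-1},
    {"translation":[3,-1,0],"rot":[0,0,0.08],"hand":-1},
    {"translation":[1,-0.5,0],"rot":[0,0,0.08],"hand":-1},
  ],
)

```text
time: 35.08
ee_pos: [0.5766, 0.2321, 0.3716]
tcp_rot: [-0.003, -0.465, 0.885, 0.018]
wrist_force: [-0.8, -0.4, -0.2]
grip_width: 0.0856
```

arm_command(
  motion=[
    {"translation":[0,0,0],"rot":[0,0,0],"hand":-1},
    {"translation":[0,0,0],"rot":[0,0,0],"hand":-1},
  ],
)

```text
time: 35.25
ee_pos: [0.5792, 0.2292, 0.3696]
tcp_rot: [-0.004, -0.463, 0.886, 0.018]
wrist_force: [0.0, -0.2, -0.2]
grip_width: 0.0853
```

```bash
python3 - <<'E'
from h import *
q=st();print(yaw())
s=snap('wrist','w29')
hsv=cv2.cvtColor(s['img'],cv2.COLOR_RGB2HSV)
m=((hsv[...,0]<8)|(hsv[...,0]>172))&(hsv[...,1]>150)&(hsv[...,2]>130); m[:, :200]=0;m[:,450:]=0
v,u=np.nonzero(m);print(len(u),u.mean(),v.mean(),atz(s,u.mean(),v.mean(),.265))
E
```

```text
{'time': 35.25, 'ee_pos': [0.5792, 0.2292, 0.3696], 'tcp_rot': [-0.0045, -0.4632, 0.886, 0.0183], 'wrist_force': [0.0311, -0.2351, -0.2299], 'grip_width': 0.0853, 'joint_pos': [0.221, 0.2534, 1.2057, 0.0334, 1.7006, -2.3092]}
(np.float64(145.2119444107559), array([-0.02491778,  0.02833349, -0.99928791]))
187 296.24064171122996 216.94117647058823 [0.606151   0.23091412 0.265     ]
```

View pics/w29.png

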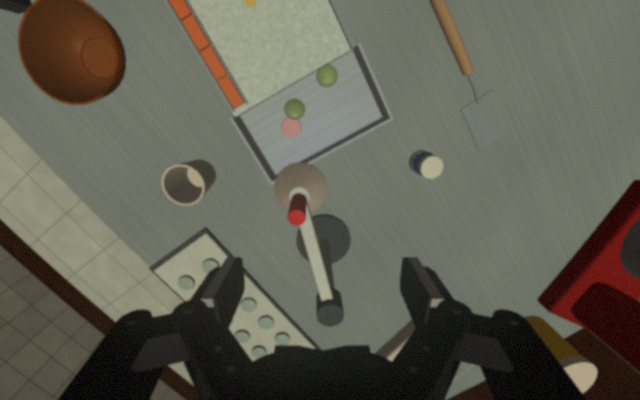

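arm_command(
  motion=[
    {"translation":[1,0,-1],"rot":[-0.012,-0.012,0.04],"hand":-1},
    {"translation":[1,0,-1.5],"rot":[-0.008,-0.008,0.04],"hand":-1},
    {"translation":[0.6,0,-1.5],"rot":[-0.004,-0.002,0],"hand":-1},
    {"translation":[0,0,-1],"rot":[0,0,0],"hand":-1},
    {"translation":[0,0,0],"rot":[0,0,0],"hand":-1},
  ],
)

```text
time: 35.72
ee_pos: [0.6001, 0.2343, 0.321]
tcp_rot: [0.001, -0.501, 0.866, 0.002]
wrist_force: [-0.4, -1.1, -1.0]
grip_width: 0.0853
```

```bash
python3 - <<'E'
from h import *
q=st();print(yaw())
s=snap('wrist','w30')
E
```

```text
{'time': 35.7167, 'ee_pos': [0.6001, 0.2343, 0.321], 'tcp_rot': [0.001, -0.5008, 0.8656, 0.0023], 'wrist_force': [-0.4203, -1.0744, -0.977], 'grip_width': 0.0853, 'joint_pos': [0.2356, 0.3036, 1.2388, 0.005, 1.5986, -2.384]}
(np.float64(150.10011330045447), array([-6.23219722e-04,  5.02330468e-03, -9.99987189e-01]))
```

View pics/w30.png

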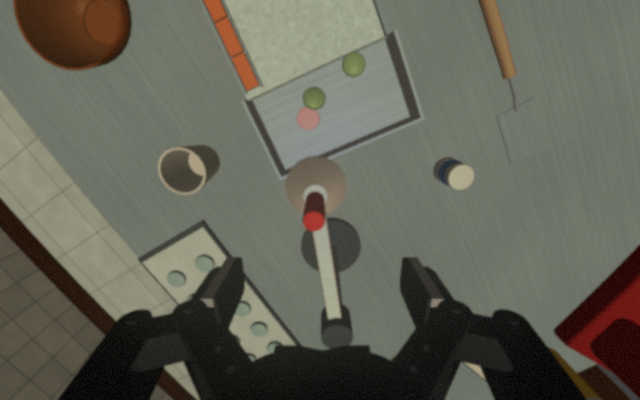

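arm_command(
  motion=[
    {"translation":[0.5,-0.35,-1.5],"rot":[0,0,0],"hand":-1},
    {"translation":[0.1,0,-2],"rot":[0,0,0],"hand":-1},
    {"translation":[0,0,-2],"rot":[0,0,0],"hand":-1},
    {"translation":[0,0,-1.5],"rot":[0,0,0],"hand":-1},
    {"translation":[0,0,0],"rot":[0,0,0],"hand":-1},
  ],
)

```text
time: 36.18
ee_pos: [0.6051, 0.2346, 0.2589]
tcp_rot: [0.008, -0.502, 0.865, 0.001]
wrist_force: [-0.4, 0.0, -0.7]
grip_width: 0.0852
```

```bash
python3 - <<'E'
from h import *
q=st();print(yaw())
s=snap('wrist','w31')
E
```

```text
{'time': 36.1833, 'ee_pos': [0.6051, 0.2346, 0.2589], 'tcp_rot': [0.0077, -0.5017, 0.865, 0.0011], 'wrist_force': [-0.3579, 0.0164, -0.7423], 'grip_width': 0.0852, 'joint_pos': [0.2333, 0.3339, 1.3251, 0.0067, 1.4684, -2.3892]}
(np.float64(150.2194400775217), array([ 0.01222732,  0.00971816, -0.99987802]))
```

View pics/w31.png

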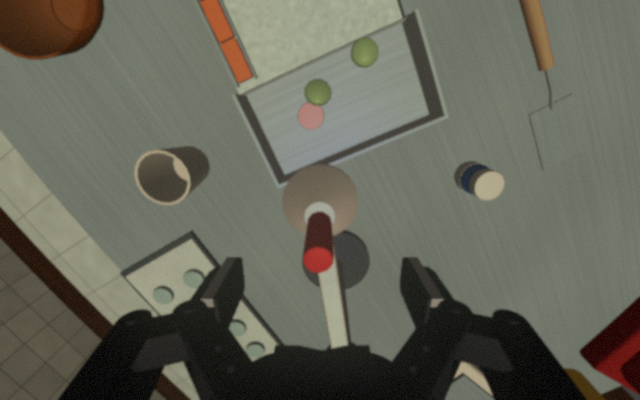

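arm_command(
  motion=[
    {"translation":[0,-0.2,-1.2],"rot":[0,0.004,0],"hand":-1},
    {"translation":[0,0,-0.8],"rot":[0,0,0],"hand":-1},
    {"translation":[0,0,0],"rot":[0,0,0],"hand":0},
    {"translation":[0,0,0],"rot":[0,0,0],"hand":0.4},
    {"translation":[0,0,0],"rot":[0,0,0],"hand":0.4},
    {"translation":[0,0,0],"rot":[0,0,0],"hand":0.4},
    {"translation":[0,0,0],"rot":[0,0,0],"hand":0.4},
  ],
)

```text
time: 36.82
ee_pos: [0.6083, 0.2341, 0.2471]
tcp_rot: [0.013, -0.502, 0.865, 0.0]
wrist_force: [0.6, 0.2, 0.2]
grip_width: 0.0265
```

```bash
python3 - <<'E'
from h import *
q=st();print(yaw())
s=snap('wrist','w32'); crop('w32',240,180,400,300,5,'d32')
E
```

```text
{'time': 36.8167, 'ee_pos': [0.6083, 0.2341, 0.2471], 'tcp_rot': [0.0127, -0.5018, 0.8649, 0.0003], 'wrist_force': [0.5567, 0.1952, 0.1585], 'grip_width': 0.0265, 'joint_pos': [0.2307, 0.3404, 1.3408, 0.0081, 1.4362, -2.3926]}
(np.float64(150.24092052603834), array([ 0.02170908,  0.01338719, -0.9996747 ]))
```

View pics/d32.png

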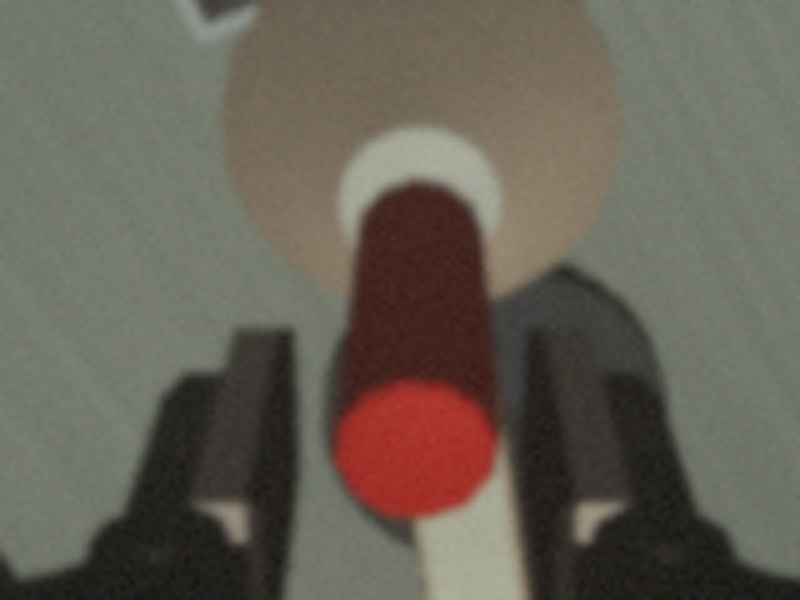

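arm_command(
  motion=[
    {"translation":[0.4,-0.15,0],"rot":[-0.003,0.004,0],"hand":0.4},
    {"translation":[0.35,-0.14,0],"rot":[0,0.003,0],"hand":0.4},
    {"translation":[0,0,0],"rot":[0,0,0],"hand":0.4},
  ],
)

```text
time: 37.12
ee_pos: [0.616, 0.2312, 0.2476]
tcp_rot: [0.008, -0.502, 0.865, 0.001]
wrist_force: [0.6, 0.1, 1.0]
grip_width: 0.0253
```

```bash
python3 - <<'E'
from h import *
q=st();print(yaw())
s=snap('wrist','w33'); crop('w33',240,180,400,300,5,'d33')
hsv=cv2.cvtColor(s['img'],cv2.COLOR_RGB2HSV)
m=((hsv[...,0]<8)|(hsv[...,0]>172))&(hsv[...,1]>150)&(hsv[...,2]>130); m[:, :280]=0;m[:,380:]=0
v,u=np.nonzero(m);g=atz(s,u.mean(),v.mean(),.265);print(g)
for H in ((.663,.378),(.664,.380)): print(np.degrees(np.arctan2(g[1]-H[1],g[0]-H[0]))%360)
E
```

```text
{'time': 37.1167, 'ee_pos': [0.616, 0.2312, 0.2476], 'tcp_rot': [0.0084, -0.502, 0.8648, 0.0011], 'wrist_force': [0.6371, 0.1002, 1.0197], 'grip_width': 0.0253, 'joint_pos': [0.2242, 0.3591, 1.3151, 0.0072, 1.4521, -2.3994]}
(np.float64(150.267732190599), array([ 0.01335397,  0.01034857, -0.99985728]))
[0.61114006 0.22919262 0.265     ]
250.78635740742203
250.68377372541062
```

View pics/d33.png

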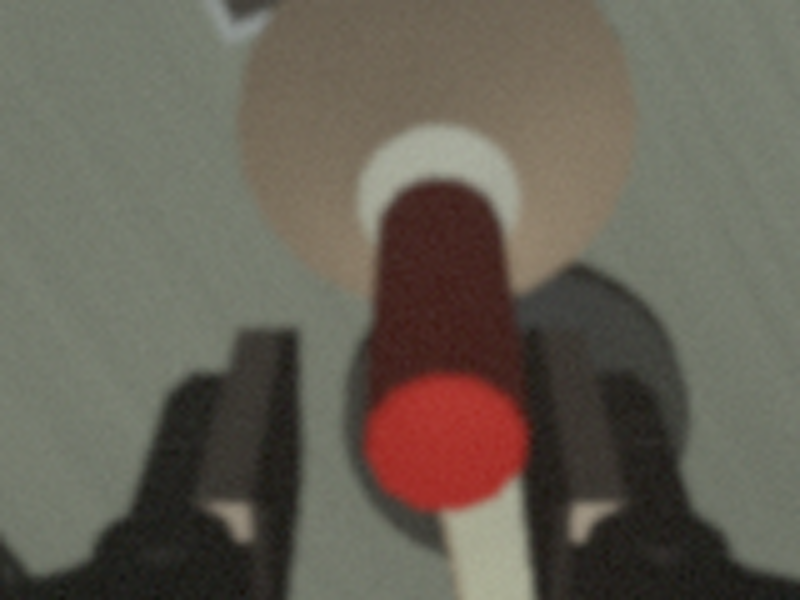

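arm_command(
  motion=[
    {"translation":[-0.35,0.13,0],"rot":[0,0,0],"hand":0.4},
    {"translation":[0,0,0],"rot":[0,0,0],"hand":0},
    {"translation":[0,0,0],"rot":[0,0,0],"hand":-0.5},
    {"translation":[0,0,0],"rot":[0,0,0],"hand":-1},
    {"translation":[0,0,0],"rot":[0,0,0],"hand":-1},
    {"translation":[0.2,0,2],"rot":[0,0,0],"hand":-1},
    {"translation":[0.2,0,3],"rot":[0,0,0],"hand":-1},
    {"translation":[0,0,3],"rot":[0,0,0],"hand":-1},
    {"translation":[0,0,3],"rot":[0,0,0],"hand":-1},
  ],
)

```text
time: 37.92
ee_pos: [0.6107, 0.2312, 0.3491]
tcp_rot: [-0.002, -0.502, 0.865, 0.004]
wrist_force: [0.2, 0.7, -0.0]
grip_width: 0.0852
```

arm_command(
  motion=[
    {"translation":[-2,0,1],"rot":[0,0,-0.08],"hand":-1},
    {"translation":[-3,1,1],"rot":[0,0,-0.08],"hand":-1},
    {"translation":[-3,2,0],"rot":[0,0,-0.08],"hand":-1},
    {"translation":[-3,2,0],"rot":[0,0,-0.08],"hand":-1},
    {"translation":[-3,2.5,0],"rot":[0,0,-0.08],"hand":-1},
    {"translation":[-3,2.5,0],"rot":[0,0,-0.08],"hand":-1},
    {"translation":[-3,2.5,0],"rot":[0,0,-0.08],"hand":-1},
    {"translation":[-2.5,3,0],"rot":[0,0,-0.08],"hand":-1},
    {"translation":[-2.5,3,0],"rot":[0,0,-0.08],"hand":-1},
    {"translation":[-2,3,0],"rot":[0,0,-0.08],"hand":-1},
  ],
)

```text
time: 38.75
ee_pos: [0.3374, 0.4463, 0.384]
tcp_rot: [0.012, -0.098, 0.995, -0.0]
wrist_force: [1.1, -0.3, 1.5]
grip_width: 0.0855
```

```bash
python3 - <<'E'
from h import *
st()
s=snap('top','t34');crop('t34',155,130,250,190,8,'t34d'); snap('side','s34')
hsv=cv2.cvtColor(s['img'],cv2.COLOR_RGB2HSV)
m=(hsv[...,0]<8)&(hsv[...,1]>200)&(hsv[...,2]>170); m2=np.zeros_like(m);m2[155:185,215:245]=m[155:185,215:245]
v,u=np.nonzero(m2); g=atz(s,u.mean(),v.mean(),.265); H=np.array([.6629,.3778]);D=np.array([.5219,-.02])
print(g,np.degrees(np.arctan2(g[1]-H[1],g[0]-H[0]))%360,np.degrees(np.arctan2(D[1]-H[1],D[0]-H[0]))%360)
E
```

```text
{'time': 38.75, 'ee_pos': [0.3374, 0.4463, 0.384], 'tcp_rot': [0.0119, -0.0982, 0.9951, -0.0003], 'wrist_force': [1.1392, -0.329, 1.4658], 'grip_width': 0.0855, 'joint_pos': [0.7777, 0.0895, 1.3659, -0.0155, 1.6679, -0.9915]}
[0.6097125 0.2281317 0.265    ] 250.4363548305291 250.48315516723247
```

View pics/t34.png

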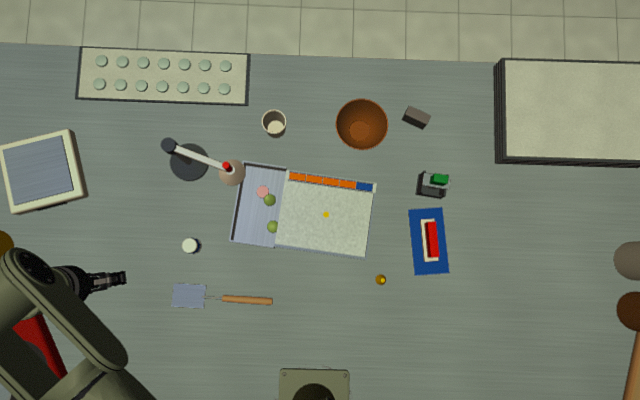

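View pics/s34.png

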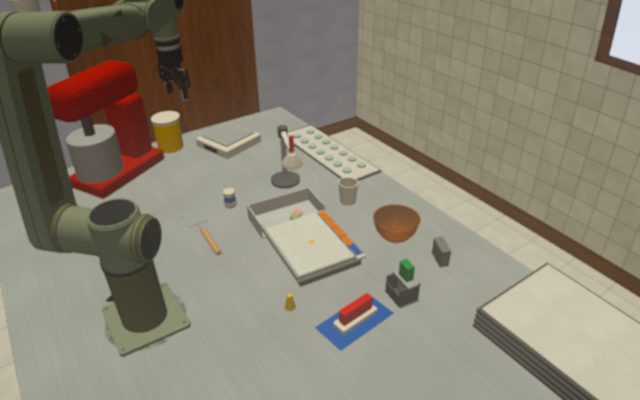

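View pics/t34d.png

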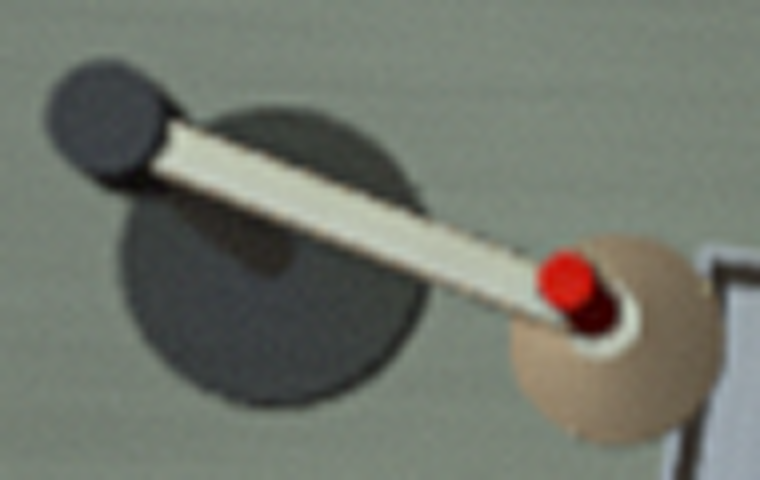

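```bash
python3 - <<'E'
from h import *
crop('t34',400,160,460,290,4.5,'c34')
s=load('t34')
P=lambda x,y,z:atz(s,(x+.5)/4.5-.5+400,(y+.5)/4.5-.5+160,z)
print(byd(s,438,181),byd(s,435,183))
E
```

```text
[ 0.6122137  -0.31553517  0.11963135] [ 0.6113232  -0.31477579  0.09099392]
```

View pics/c34.png

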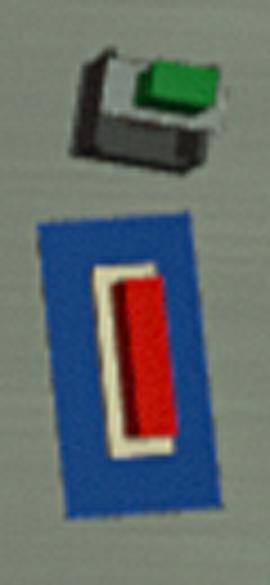

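arm_command(
  motion=[
    {"translation":[0,0,0],"rot":[0,0,0],"hand":-1},
    {"translation":[0,0,0],"rot":[0,0,0],"hand":-1},
    {"translation":[0,0,0],"rot":[0,0,0],"hand":-1},
    {"translation":[0,0,0],"rot":[0,0,0],"hand":-1},
    {"translation":[0,0,0],"rot":[0,0,0],"hand":-1},
    {"translation":[0,0,0],"rot":[0,0,0],"hand":-1},
    {"translation":[0,0,0],"rot":[0,0,0],"hand":-1},
    {"translation":[0,0,0],"rot":[0,0,0],"hand":-1},
  ],
)

```text
time: 39.52
ee_pos: [0.339, 0.4456, 0.3836]
tcp_rot: [0.012, -0.102, 0.995, -0.0]
wrist_force: [-0.0, 0.1, 0.2]
grip_width: 0.0852
```

```bash
python3 - <<'E'
from h import *
a=load('t34')['img'].astype(int); s=snap('top','t35'); b=s['img'].astype(int)
d=np.abs(a-b).max(2); d[:, :150]=0; print((d>40).sum())
r.close_job()
E
```

```text
6
the job is handed in; nothing more can be done
```

The job is done and handed in at about 40 s of the 208 s allowed.

- **Shells:** I found three on the board. Two sweeps with the scraper pushed all of them into the crumb pan. One green shell leans slightly on the pink one, but all three are inside the pan and the board is clear.
- **Clip strip:** I rolled it from the blue end with the roller, at about 12–25 N. Depth readings put all five links at 41–45 mm, noise included; flush is 43 mm and they stood at about 47 mm before.
- **Lamp:** After I first let go it pointed about 1.8° short. A small push corrected it, and it now measures 250.4° against 250.5° for the dot. Overhead calibration is only good to about 2 mm.
- **Scraper and roller:** The scraper stands on its blue mat, well inside the edges. The roller hangs in its rest, within about 1 mm of where it started.
- **Other things:** The other bench items look unmoved in the overhead picture. Nothing changed between the last two overhead pictures.

I saw neither a knock on the scraper nor any slackening of the grip. The overhead and wrist cameras disagreed by about 2 mm, which is within their stated accuracy. No other checks failed.

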